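Packing block onto the bench lift, pumped up to the mark

ROBOT

A 6-joint arm with a two-finger parallel gripper is mounted at the origin on the work surface. World frame = base frame: x ahead of the robot, y to its left, z up, the work surface at z = 0. Lengths are in m, angles in degrees, forces in N, time in s.
With the tool pointing down it reaches from about 0.275 to 0.775 m from the base axis. Payload 14.6 kg.
Tool frame: the origin (TCP) lies midway between the tips of the shut fingers; the grasp point (between the pads) lies 19 mm behind it (manip.grasp_offset is the distance from the TCP to the grasp point, in m); x points along the fingers, y is the direction in which the jaws open and shut, and the axes are right-handed (so a half turn about x gives the same grasp; the last joint's range is limited). The gripper opens to 85 mm and grips with 20 to 120 N. Pads are 22 mm wide; open, the fingers measure 114 mm over their backs; the gripper's body (76 mm by 85 mm) begins 54 mm behind the grasp point. The pads swing forward as they close: fully open they stand 13 mm farther back than shut.
Start: joints at [-77.882, 15.075, -2.767, 72.158, 0, 81.102], TCP at [0.188, -0.49, 0.231] pointing down, gripper open.
Joint ranges: [-151.79, 151.79], [-50.71, 97.33], [-67.44, 78.34], [-121.81, 120.89], [-77.56, 73.72], [-180, 180]. Speed limits (degrees/s): [108.29, 108.29, 147.25, 159.86, 180, 180].

INTERFACE

Orientations are given as [roll, pitch, yaw] about the fixed x, y, z axes, in that order (R = Rz(yaw) Ry(pitch) Rx(roll)).
In Python, from workcell import manip, imaging gives the robot as it stands.
- The arm moves only by the tool apply_moves, never from a script. Its argument "series" is a list of rows, each a list of 6 numbers: the shift along the tool's x, y, z in mm, then the turn, a rotation vector about the tool's x, y, z in rad. In form: [[dx, dy, dz, ax, ay, az], ...]. A call has 1 to 12 rows; each row is the pose to reach, as a shift and turn from the pose measured when the call began, along the tool's axes at that moment; what a row does not reach only later rows make up. A row lasts 1/10 s, in which the tool goes at most 50 mm and 8.59 degrees, less where a joint would pass 70% of its speed; a pose out of reach is approached as far as the arm can. A call with a gripper value outside its range is refused whole. "jaw" is the finger opening in mm, from 0 to 85.4, set as the call begins (left out, the last holds). The fingers move at their own pace and stop on an object; the grip force is fixed at half the most. Time passes only in rows, so rows that repeat a pose let the fingers close. It gives the time, the measured TCP pose, the force and the opening at its end, in the units of the state.
- manip.state(): the state, without advancing time (a new reading comes with each control period).
- imaging.grab_frame(name): name is "scene" or "side" or "wrist"; returns a dict with "frame" (400x640x3 uint8, red, green, blue), "mtx" (3x3 intrinsics, pixels), "extrinsics" (4x4, takes a point from world to camera coordinates); the wrist camera has in their place "mount" (4x4, takes a point from camera to tool coordinates, whose origin is the TCP and whose axes are the tool frame's). Camera axes: x right, y down, z forward; pixel columns grow to the right and rows downward; lengths in m; the calibration is good to about 2 mm. A picture is of the moment at which its call begins: read the wrist's pose just before it. There is no depth.
- manip.close_job(): hands the job in, once; it reports no verdict.
The state is a dict: "time_s": time; "q": joint angles; "dq": joint speeds; "joint_efforts": joint torques, N m; "eef_pos": TCP position; "eef_rot": TCP orientation; "contact_force": force on the tool from outside, world axes, zero at the start; "torque": the same for the moment, N m; "opening": opening from 0.0 (shut) to 1.0 (fully open).
Only numpy, scipy, OpenCV 4.12 (cv2) and the standard library are available. Lean on these libraries where they do the work, as an engineer would, in place of code of your own. Each camera call takes 0.05 s, during which the arm holds its last target.

TASK

Slide aside the lid of the grey case that covers the wooden block, take the block out and lay it flat in the middle of the red lift's platform, its long side along the platform's long side. Then pump the lift's black lever up and down, never pushing the platform itself, until the platform's yellow pointer is level with the green marker on the column; one full stroke down raises it one tooth and it cannot be lowered again, so stop in time. Let go of the lever at the end, do not shift the green marker and leave the other things in the case and on the table where they are.

Things in the scene. Friction and masses are not known exactly. Their poses are not given: they have to be found in the camera images.
- lift: Red steel bench lift, fixed to the table. Origin on the table; its base plate (130 x 225 x 12 mm) spans x -0.005 to 0.125 and y -0.0625 to 0.1625. A 36 x 36 mm column, 152 mm high, stands at x 0.06, y 0. The lever points to the lift's -x on the column's -y side, the platform is on the +y side. Axes: z up, yaw as the lift is turned.
- lever_axis (a point): Centre of the lever's hinge, 100 mm above the table; the hinge axis is the lift's y axis. Does not move with the lever. Axes as the lift's.
- lever_grip (a point): Middle of the place to hold the lever, 165 mm from the hinge, in the middle of the bar's section. The lever's end is a straight black plastic bar 18 mm wide (along the lift's y) and 16 mm thick, running from 60 to 195 mm from the hinge; free space under and on both sides of it.
- lever (a joint): Lever angle a, rad: 0 = level, positive = raised, stops at -0.15 and 0.45. The grip is at lever_axis + 0.165 * (-cos a along the lift's x, +sin a up). Moving down, after some idle play, a pawl on it turns a 15-tooth wheel (0.419 rad a tooth); moving up it slips back. About 7 N at the grip going down, 4 N going up; it stays where it is left.
- platform: Dark platform with rubber top, 100 mm along the lift's x, 130 mm along y, 10 mm thick; can rise 73 mm. It rises 25 mm per rad of driven lever travel, so 10.5 mm for a full stroke, and never sinks. Origin at the centre of its top face, at the start 50 mm above the table and 91 mm to the +y side of the column's centre. Not to be pushed by hand.
- pad (a point): Centre of the platform's top face (moves with it). Axes as the lift's: y is the platform's long side.
- pointer (a point): Middle of the yellow pointer, 16 x 24 x 6 mm, on the column's far (+x) face, which rises with the platform; its height is compared with the mark.
- mark (a point): Green marker, 16 x 18 x 6 mm, on the same face of the column beside the pointer (this point: its middle), at the height to be reached, 20 to 40 mm above the pointer's start; a slider which must not be shifted.
- case: Grey open-topped display case fixed to the table, 208 mm along its x, 348 mm along y; rails along the long sides 92 mm high, ends 75 mm. Origin at the centre of its underside. A wall at y 0 parts it into two compartments, 184 mm (x) by 165 mm (y), floor 6 mm above the table. Two clear lids slide along y, one over the other: lid_left over +y, lid_right over -y.
- lid_left (a joint): Travel (m) of the upper clear lid with yellow handle: 0 = over the +y compartment, slides to the case's -y up to 0.163 (compartment clear). About 2 N; stays where left. Lid top 91 mm above the table.
- lid_left_handle (a point): Middle of the top of the yellow handle, a ridge 80 mm long (case x), 10 mm thick (case y), standing 34 mm above its lid; its top is 125 mm above the table. It moves with the lid. At the end of its travel it stands 10 mm, and its lid reaches 17 mm, to the +y side of the middle of the dividing wall.
- lid_right (a joint): Travel (m) of the lower clear lid with blue handle: 0 = over the -y compartment, slides to the case's +y up to 0.163 (compartment clear), under the other lid. About 2 N; stays where left. Lid top 82 mm above the table.
- lid_right_handle (a point): Middle of the top of the blue handle, a ridge 80 mm long (case x), 10 mm thick (case y), standing 43 mm above its lid; its top is 125 mm above the table. It moves with the lid; at the end of its travel it touches the edge of the upper lid (91 mm above the table) if that one is shut.
- block: Plain light wooden block, 55 (x) x 100 (y) x 55 (z) mm, about 0.25 kg, lying in one of the case's two compartments, long side roughly along the case's y. Origin at the centre of its underside.
- ring_case: Black hub-centric ring, 72 mm across, 16 mm high, flat in the other compartment; leave it. Origin at the centre of its underside.
- tin: Grey valve cap tin with screw lid, 80 mm across, 68 mm high, on the table; leave it.
- wrench: Steel wrench, 200 mm, at the left of the table; leave it.
- spray_can: Blue can, 60 mm across, 150 mm high, at the right of the table; leave it.

How it is judged (in metres and radians):
On the way, in this order (a step that is already met when the one before it is completed fails the run):
1. a lid of the case is slid aside (value of joint any of lid_left, lid_right above 0.1 m), for 0.1 s.
2. the block lies flat in the middle of the platform (centre within 20 mm, long sides within 0.3 rad), let go, before the platform has been raised (under 7 mm) (x of block in the frame of pad between -0.02 and 0.02 m and y of block in the frame of pad between -0.02 and 0.02 m and z of block in the frame of pad between -0.005 and 0.005 m and angle between block's own z axis and vertical below 0.08 rad and angle between the y axis of block and the y axis of platform, either way round below 0.3 rad and contact force between the fingers and block below 0.05 N and linear speed of block below 0.03 m/s and distance of pointer from where it was at the start of the episode below 0.007 m), for 0.2 s.
3. the platform has been raised to level with the marker (within 6 mm) (z of pointer in the frame of mark between -0.006 and 0.006 m), for 0.1 s.
At the end, for the whole second after the job is handed in: The block lies flat on the platform, its centre within 20 mm of the platform's centre both ways and its long side within 0.3 rad of the platform's, let go and at rest; the pointer is level with the marker within 6 mm, with the block still on it (all of step 3 and x of block in the frame of pad between -0.02 and 0.02 m and y of block in the frame of pad between -0.02 and 0.02 m and z of block in the frame of pad between -0.005 and 0.005 m and angle between block's own z axis and vertical below 0.08 rad and angle between the y axis of block and the y axis of platform, either way round below 0.3 rad and contact force between the fingers and block below 0.05 N and linear speed of block below 0.03 m/s); the robot touches nothing.
It fails at once if the green marker is shifted by more than 4 mm (distance of mark from where it was at the start of the episode above 0.004 m).
It fails at once if the platform is pushed directly by the robot with more than 8 N (contact force between any of the fingers, the arm and platform above 8 N).
It fails at once if one of the other things is moved more than 30 mm (distance of any of ring_case, tin, wrench, spray_can from where it was at the start of the episode above 0.03 m).
It also fails if it takes over 72 s, if anything falls off the work surface, if the arm or the gripper's body presses on something with over 40 N, if the wrist force passes 120 N, or if a joint passes its speed limit or range.

## Working session

There is one attempt and no reset: what is moved stays moved. The work goes in short steps, Python scripts to look and compute and a tool call to move; the robot and the scene stay as the last step left them, time stands still between calls to the robot, and variables do not carry over. Pictures are saved under pics/ and viewed, and the job is handed in when it is done.

Besides the shell and the picture viewer there is one more tool, called after "Request:" by a JSON object that holds its "op" and its "data", one argument or row to a line. apply_moves: Moves the arm, as the interface text tells. Its arguments: {"type":"object","properties":{"series":{"type":"array","items":{"type":"array","items":{"type":"number"}}},"jaw":{"type":"number"}},"required":["series"]}

```bash
ls; mkdir -p pics; python3 - <<'E'
from workcell import manip, imaging
import cv2,numpy as np
print(manip.state()); print([a for a in dir(manip) if a[0]!='_'],manip.grasp_offset)
for n in ["scene","side","wrist"]:
    d=imaging.grab_frame(n); cv2.imwrite(f"pics/{n}0.png",d["frame"][:,:,::-1])
    print(n,[ (k,np.round(v,4).tolist()) for k,v in d.items() if k!="frame"])
E
```

```text
pics
{'time_s': 0.0, 'q': array([-7.78816185e+01,  1.50996115e+01, -2.80453895e+00,  7.21580842e+01,
        1.40627715e-03,  8.11041615e+01]), 'dq': array([-0.00388494, -0.12886126,  0.05487697,  0.02850258,  0.03908292,
        0.09848133]), 'joint_efforts': array([ 3.09635689e-03, -6.37619662e+01,  3.84564722e+01,  1.36558089e-02,
       -2.35280032e-05, -2.76674359e-05]), 'eef_pos': array([ 0.1882265 , -0.48980111,  0.23081309]), 'eef_rot': array([-100.19029545,   89.93774952,  100.82392383]), 'contact_force': array([ 0.09369841,  0.18678074, -0.6890045 ]), 'torque': array([-0.0088067 , -0.00917267,  0.04274847]), 'opening': 0.9982939531605821}
['MotionError', 'close_job', 'grasp_offset', 'state'] 0.0187
scene [('mtx', [[463.9462, 0.0, 318.7189], [0.0, 463.9462, 201.8593], [0.0, 0.0, 1.0]]), ('extrinsics', [[0.4487, 0.8936, 0.0152, -0.2672], [0.5663, -0.2711, -0.7783, -0.2506], [-0.6914, 0.3578, -0.6277, 2.2554], [0.0, 0.0, 0.0, 1.0]])]
side [('mtx', [[411.9321, 0.0, 316.027], [0.0, 411.9321, 201.7462], [0.0, 0.0, 1.0]]), ('extrinsics', [[-0.765, -0.6438, -0.0195, 0.4455], [-0.461, 0.5684, -0.6815, 0.3455], [0.4498, -0.5123, -0.7316, 1.3909], [0.0, 0.0, 0.0, 1.0]])]
wrist [('mtx', [[307.1552, 0.0, 321.0854], [0.0, 307.1552, 199.5621], [0.0, 0.0, 1.0]]), ('mount', [[-0.0003, -0.3218, 0.9468, -0.1433], [1.0, -0.0009, -0.0, -0.0001], [0.0009, 0.9468, 0.3218, -0.0838], [0.0, 0.0, 0.0, 1.0]])]
```

View pics/scene0.png

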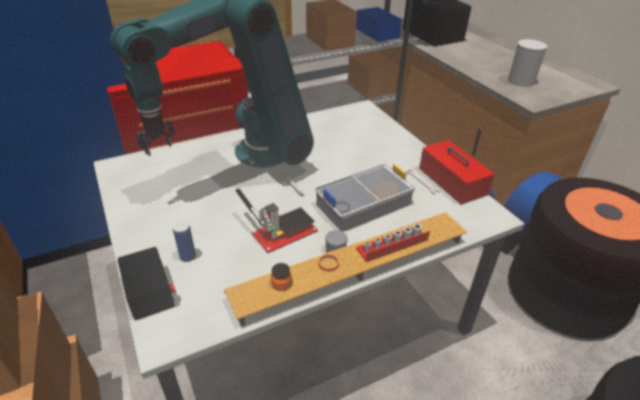

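View pics/side0.png

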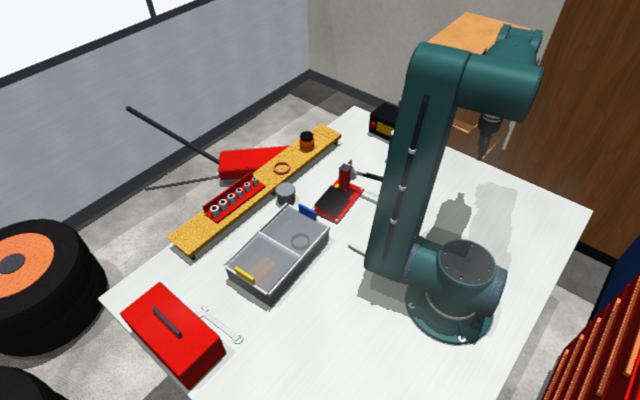

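View pics/wrist0.png

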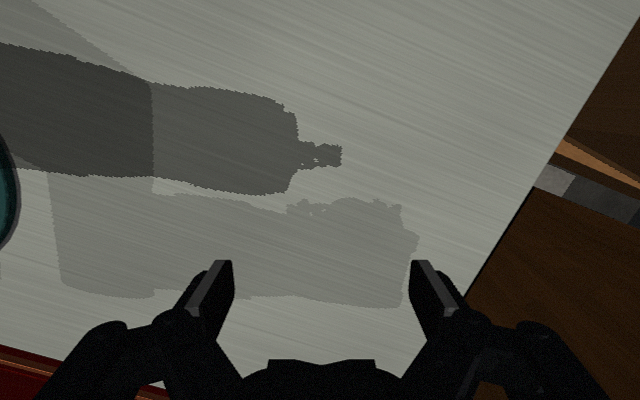

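The block seems to be under the yellow-handled lid, at about (388,187) in the scene view and (262,268) in the side view. The ring is under the blue one. I'll zoom in to check.

```bash
cat > h.py <<'E'
from workcell import manip, imaging
import cv2,numpy as np
from scipy.spatial.transform import Rotation as Rn
def tool():
    s=manip.state(); T=np.eye(4); T[:3,:3]=Rn.from_euler('xyz',s['eef_rot'],degrees=True).as_matrix(); T[:3,3]=s['eef_pos']; return T
def grab(n,save=None):
    T=tool(); d=imaging.grab_frame(n)
    d['c2w']=T@d['mount'] if n=='wrist' else np.linalg.inv(d['extrinsics'])
    if save: cv2.imwrite(f"pics/{save}.png",d['frame'][:,:,::-1])
    return d
def ray(d,uv):
    v=np.linalg.inv(d['mtx'])@np.array([uv[0],uv[1],1.]); return d['c2w'][:3,3],d['c2w'][:3,:3]@v
def onz(d,uv,z):
    o,v=ray(d,uv); return o+v*(z-o[2])/v[2]
def proj(d,p):
    c=np.linalg.inv(d['c2w'])@np.append(p,1); q=d['mtx']@c[:3]; return q[:2]/q[2]
def tri(a,ua,b,ub):
    o1,v1=ray(a,ua);o2,v2=ray(b,ub); A=np.stack([v1,-v2],1); t=np.linalg.lstsq(A,o2-o1,rcond=None)[0]
    p,q=o1+v1*t[0],o2+v2*t[1]; return (p+q)/2,np.linalg.norm(p-q)
def crop(d,x0,y0,x1,y1,name,k=4):
    c=d['frame'][y0:y1,x0:x1,::-1]; cv2.imwrite(f"pics/{name}.png",cv2.resize(c,None,fx=k,fy=k,interpolation=cv2.INTER_CUBIC))
E
python3 - <<'E'
from h import *
a=grab('scene');b=grab('side')
crop(a,230,140,430,270,'sc1');crop(b,210,140,400,310,'si1',3.5)
for n,d in(('scene',a),('side',b)):
    hsv=cv2.cvtColor(d['frame'],cv2.COLOR_RGB2HSV)
    for nm,lo,hi in(('yellow',(22,150,100),(32,255,255)),('blue',(108,120,60),(125,255,255)),('green',(45,100,60),(80,255,255))):
        m=cv2.inRange(hsv,lo,hi); k,l,st,c=cv2.connectedComponentsWithStats(m)
        print(n,nm,[(st[i].tolist(),c[i].round(1).tolist()) for i in range(1,k) if st[i,4]>4][:12])
E
```

```text
scene yellow [([400, 170, 4, 3, 7], [401.1, 171.1]), ([278, 231, 4, 4, 11], [279.4, 232.6])]
scene blue [([0, 0, 124, 259, 17658], [55.9, 122.3]), ([358, 9, 42, 32, 878], [380.4, 24.1]), ([12, 36, 3, 3, 6], [12.8, 37.0]), ([509, 172, 51, 44, 973], [530.9, 191.1]), ([325, 190, 9, 10, 23], [329.0, 194.8]), ([81, 221, 4, 3, 5], [82.4, 221.8])]
scene green []
side yellow [([377, 122, 16, 13, 102], [383.7, 128.3]), ([319, 147, 5, 3, 6], [320.8, 148.0]), ([281, 178, 4, 2, 7], [282.7, 178.6]), ([335, 184, 4, 4, 12], [336.7, 185.9]), ([254, 199, 5, 3, 9], [256.0, 200.0]), ([246, 203, 8, 6, 18], [249.7, 205.1]), ([206, 238, 3, 3, 5], [207.0, 238.8]), ([197, 244, 5, 4, 9], [198.3, 245.3]), ([188, 248, 8, 7, 18], [191.6, 250.9]), ([235, 267, 19, 17, 107], [244.4, 274.6])]
side blue [([299, 204, 17, 16, 148], [307.0, 211.6])]
side green []
```

View pics/sc1.png

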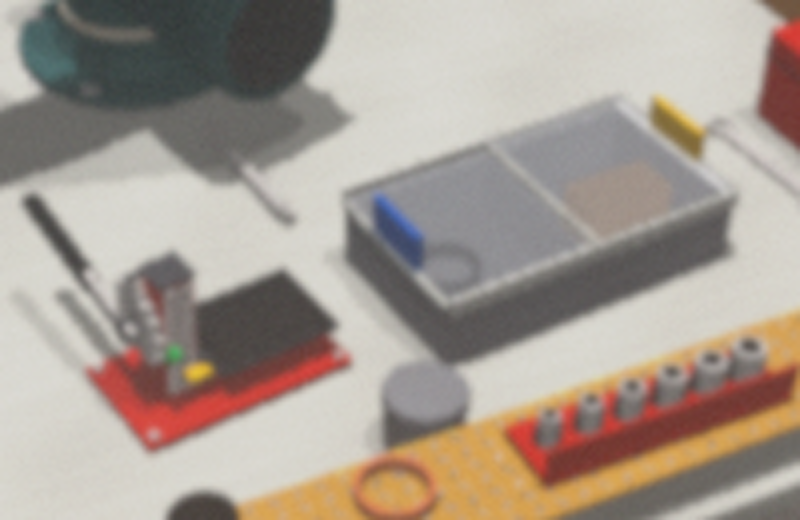

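View pics/si1.png

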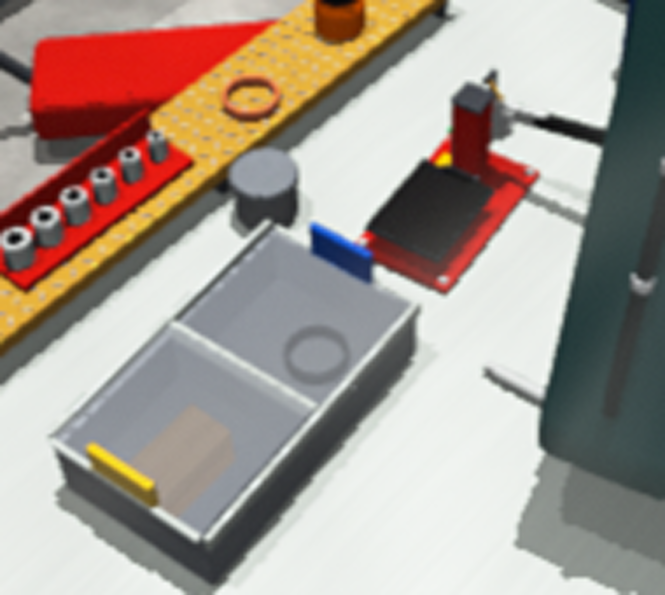

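The wooden block is under the yellow-handled (left) lid. The ring is under the blue one. Next I'll locate the case and lift from these two views.

```bash
python3 - <<'E'
from h import *
a=grab('scene');b=grab('side')
S=lambda x,y:(230+x/4,140+y/4)
D=lambda x,y:(210+x/3.5,140+y/3.5)
print('case corners z=.092 scene',[onz(a,S(*p),.09)[:2].round(3).tolist() for p in((345,192),(450,303),(735,195),(615,98))])
print('side',[onz(b,D(*p),.09)[:2].round(3).tolist() for p in((418,305),(268,225),(52,437),(207,540))])
print('tri',[tri(a,S(*p),b,D(*q)) for p,q in(((345,192),(418,305)),((450,303),(268,225)),((735,195),(52,437)))])
print('handles', tri(a,S(678,127),b,D(121,474)), tri(a,S(398,231),b,D(341,252)))
print('base plate scene',[onz(a,S(*p),.012)[:2].round(3).tolist() for p in((90,372),(152,448),(350,362))])
print('base plate side',[onz(b,D(*p),.012)[:2].round(3).tolist() for p in((445,288),(538,175),)])
print('col top', onz(a,S(168,265),.152), onz(b,D(473,97),.152))
print('lever end', tri(a,S(33,200),b,D(600,135)))
E
```

```text
case corners z=.092 scene [[0.487, 0.042], [0.684, 0.054], [0.662, 0.397], [0.462, 0.382]]
side [[0.475, 0.049], [0.675, 0.065], [0.647, 0.405], [0.45, 0.39]]
tri [(array([0.47840866, 0.04527291, 0.08314785]), np.float64(0.0015344324999042517)), (array([0.67864249, 0.05912468, 0.08336241]), np.float64(0.0029948969266626563)), (array([0.6533355 , 0.40282385, 0.08200388]), np.float64(0.002474787854355206))]
handles (array([0.55487305, 0.39710651, 0.1059096 ]), np.float64(0.0016219377785046713)) (array([0.57913647, 0.05247052, 0.10206018]), np.float64(0.0019141609597926258))
base plate scene [[0.546, -0.259], [0.667, -0.244], [0.641, -0.028]]
base plate side [[0.506, -0.04], [0.529, -0.252]]
col top [ 0.58893885 -0.18922424  0.152     ] [ 0.58593693 -0.18885795  0.152     ]
lever end (array([ 0.44153582, -0.25496303,  0.13882491]), np.float64(0.027276181229217968))
```

```bash
cat >> h.py <<'E'
def down(yaw_deg,flip=1):
    # tool x down, tool y = flip*(cos,sin)
    t=np.radians(yaw_deg); y=flip*np.array([np.cos(t),np.sin(t),0]); x=np.array([0,0,-1.]); return np.stack([x,y,np.cross(x,y)],1)
def row(R,p):
    T=tool(); d=T[:3,:3].T@(np.array(p)-T[:3,3])*1000; r=Rn.from_matrix(T[:3,:3].T@R).as_rotvec(); return d.round(1).tolist()+r.round(4).tolist()
E
python3 - <<'E'
from h import *
print(tool().round(3))
for f in(1,-1): print(f,row(down(4,f),(.5,0.1,.4)))
a=grab('scene'); print('can',onz(a,(184,258),0),'tin',onz(a,(336,238),.068), 'wrench',onz(a,(424,178),0))
E
```

```text
[[-0.     0.359 -0.933  0.188]
 [ 0.    -0.933 -0.359 -0.49 ]
 [-1.    -0.    -0.     0.231]
 [ 0.     0.     0.     1.   ]]
1 [-168.7, -439.0, -502.6, -1.2739, -0.0002, 0.0001]
-1 [-168.7, -439.0, -502.6, 1.8677, 0.0001, 0.0002]
can [ 0.55110824 -0.52571567  0.        ] tin [ 0.76057711 -0.01396522  0.068     ] wrench [0.52409728 0.56820024 0.        ]
```

```bash
python3 - <<'E'
from h import *
print(row(down(4,1),(.52,0.05,.40)))
E
```

```text
[-168.7, -385.2, -503.3, -1.2738, -0.0001, 0.0001]
```

Request:
{"op": "apply_moves", "data": {
  "series": [
    [-100,-40,-40,0,0,0],
    [-150,-70,-80,-0.1,0,0],
    [-168,-120,-140,-0.25,0,0],
    [-168,-150,-180,-0.4,0,0],
    [-168,-190,-230,-0.55,0,0],
    [-168,-220,-270,-0.7,0,0],
    [-168,-250,-320,-0.85,0,0],
    [-168,-290,-370,-1.0,0,0],
    [-168,-330,-430,-1.15,0,0],
    [-168,-385,-503,-1.274,0,0],
    [-168,-385,-503,-1.274,0,0],
    [-168,-385,-503,-1.274,0,0]
  ]
}}

```text
time_s: 1.6
eef_pos: [0.4697, -0.0267, 0.3969]
eef_rot: [76.9, 90.0, -9.0]
contact_force: [1.5, -1.1, 0.7]
opening: 1.0
```

```bash
python3 - <<'E'
from h import *
d=grab('wrist','w1'); print(tool().round(3),manip.state()['q'],manip.state()['time_s'])
E
```

```text
[[ 0.     0.997  0.074  0.472]
 [ 0.002  0.074 -0.997 -0.022]
 [-1.     0.001 -0.002  0.396]
 [ 0.     0.     0.     1.   ]] [-12.58657067  10.24502943  16.26355574  96.02869678   0.13852145
  73.16580385] 1.65
```

View pics/w1.png

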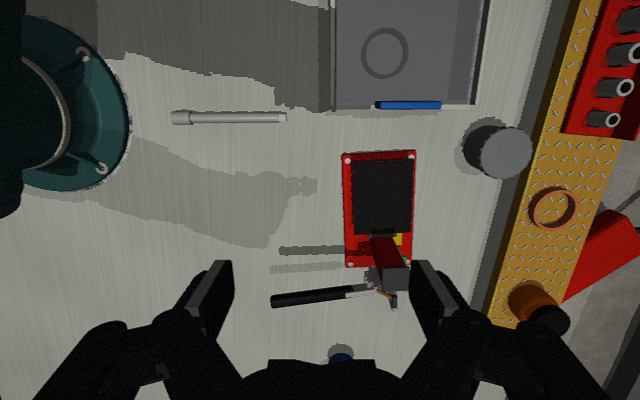

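The wrist view shows the whole lift: plate corners at about (345,155), (415,152), (346,266), column top at (392,276) and lever at (275-370,295). The arm was still settling, so I'll move on and take the measurements from a static pose.

```bash
python3 - <<'E'
from h import *
print(row(down(4,1),(.55,0.10,.42)))
E
```

```text
[-23.5, 86.5, -115.5, 0.0043, -0.0024, -0.0005]
```

Request:
{"op": "apply_moves", "data": {
  "series": [
    [-12,43,-57,0,0,0],
    [-23,86,-115,0.004,-0.002,0],
    [-23,86,-115,0.004,-0.002,0],
    [-23,86,-115,0.004,-0.002,0],
    [-23,86,-115,0.004,-0.002,0],
    [-23,86,-115,0.004,-0.002,0],
    [-23,86,-115,0.004,-0.002,0]
  ]
}}

```text
time_s: 2.35
eef_pos: [0.549, 0.0984, 0.4199]
eef_rot: [105.7, 89.9, 19.6]
contact_force: [0.0, -0.1, 0.4]
opening: 1.0
```

```bash
python3 - <<'E'
from h import *
d=grab('wrist','w2'); print(tool().round(4),manip.state()['q'],manip.state()['dq'].round(1))
crop(d,240,150,400,350,'w2lift',3)
E
```

```text
[[ 1.000e-03  9.976e-01  6.860e-02  5.491e-01]
 [ 3.000e-04  6.860e-02 -9.976e-01  9.840e-02]
 [-1.000e+00  1.100e-03 -2.000e-04  4.200e-01]
 [ 0.000e+00  0.000e+00  0.000e+00  1.000e+00]] [1.77994305e+00 2.07548761e+01 3.52138525e+01 1.04398522e+02
 1.63684191e-02 8.78437855e+01] [0.1 0.1 0.1 0.2 0.1 0.1]
```

View pics/w2.png

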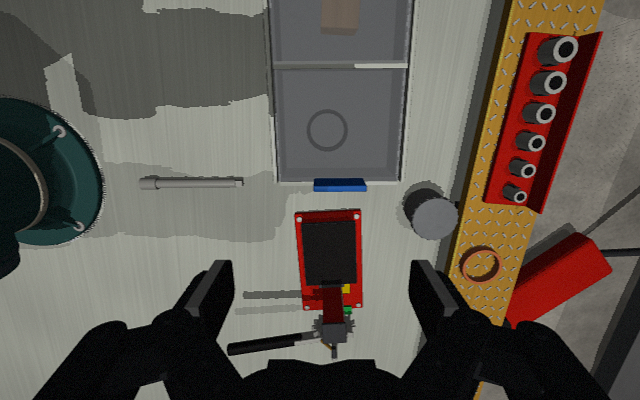

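View pics/w2lift.png

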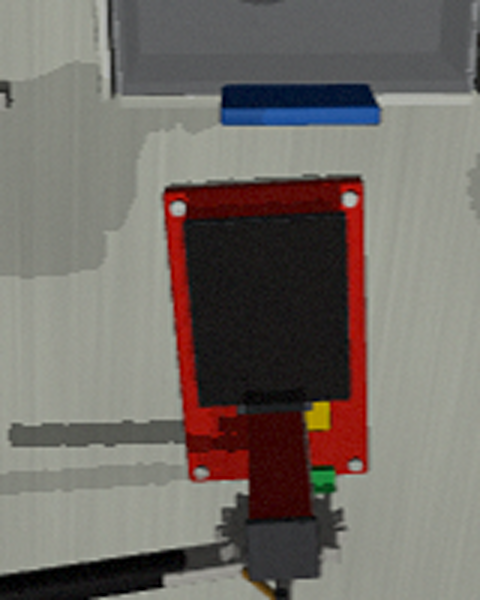

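```bash
cat > m1.py <<'E'
from h import *
d=grab('wrist')
C=lambda x,y:(240+x/3,150+y/3)
pl=[onz(d,C(*p),.012)[:2] for p in((166,188),(362,178),(367,472),(192,481))]
pf=[onz(d,C(*p),.05)[:2] for p in((185,223),(350,212),(352,398),(199,405))]
for n,q,s in(('plate',pl,.05),('platf',pf,.0)):
    q=np.array(q); print(n,q.round(4).tolist(),'mean',q.mean(0).round(4),'w',np.linalg.norm(q[1]-q[0]).round(4),np.linalg.norm(q[2]-q[3]).round(4),'h',np.linalg.norm(q[3]-q[0]).round(4),np.linalg.norm(q[1]-q[2]).round(4))
    v=q[1]-q[0]+q[2]-q[3]; u=q[0]-q[3]+q[1]-q[2]; print('yaw',np.degrees(np.arctan2(v[1],v[0])).round(2),np.degrees(np.arctan2(-u[0],u[1])).round(2))
t=[onz(d,C(*p),.152)[:2] for p in((250,522),(317,522),(316,577),(250,577))]; print('col',np.mean(t,0),np.array(t).round(4).tolist())
print('green',onz(d,C(324,474),.1),'yellow',onz(d,C(319,410),.06))
print('lever end', onz(d,(230,349),.16), onz(d,(298,343),.12))
# case
print('case', [onz(d,p,.092)[:2].round(4).tolist() for p in((270,66),(408,66),(277,184),(400,184))])
print('blue handle', onz(d,(340,181),.125))
print('blk',onz(d,(338,34),.006))
E
python3 m1.py
```

```text
plate [[0.5098, -0.0354], [0.6344, -0.0201], [0.6626, -0.244], [0.5377, -0.2602]] mean [ 0.5861 -0.1399] w 0.1256 0.126 h 0.2265 0.2257
yaw 7.17 7.13
platf [[0.5245, -0.0423], [0.6234, -0.0285], [0.6384, -0.1581], [0.5397, -0.17]] mean [ 0.5815 -0.0997] w 0.0998 0.0994 h 0.1286 0.1305
yaw 7.44 6.68
col [ 0.59196911 -0.19043727] [[0.5723, -0.1728], [0.6088, -0.1704], [0.6118, -0.208], [0.5749, -0.2105]]
green [ 0.61794575 -0.17926781  0.1       ] yellow [ 0.61644108 -0.16178109  0.06      ]
lever end [ 0.42062451 -0.2270229   0.16      ] [ 0.53164719 -0.24554582  0.12      ]
case [[0.47, 0.2155], [0.6644, 0.2287], [0.4836, 0.0431], [0.6792, 0.0563]]
blue handle [0.58055961 0.06362858 0.125     ]
blk [0.56568638 0.27691204 0.006     ]
```

```bash
python3 - <<'E'
from h import *
print(row(down(4,1),(.553,0.44,.26)))
E
```

```text
[160.1, 27.1, -340.4, -0.0011, -0.0002, -0.0011]
```

Request:
{"op": "apply_moves", "data": {
  "jaw": 0,
  "series": [
    [20,4,-45,0,0,0],
    [40,7,-90,0,0,0],
    [60,10,-135,0,0,0],
    [80,14,-180,0,0,0],
    [110,18,-225,0,0,0],
    [130,22,-270,0,0,0],
    [150,25,-315,0,0,0],
    [160,27,-340,0,0,0],
    [160,27,-340,0,0,0],
    [160,27,-340,0,0,0],
    [160,27,-340,0,0,0],
    [160,27,-340,0,0,0]
  ]
}}

```text
time_s: 3.65
eef_pos: [0.5533, 0.4384, 0.2612]
eef_rot: [108.8, 89.9, 22.6]
contact_force: [0.0, -0.7, 0.1]
opening: -0.001
```

```bash
python3 - <<'E'
from h import *
d=grab('wrist','w3'); print(tool().round(4),manip.state()['q'])
E
```

```text
[[ 2.100e-03  9.977e-01  6.740e-02  5.533e-01]
 [ 9.000e-04  6.740e-02 -9.977e-01  4.386e-01]
 [-1.000e+00  2.100e-03 -8.000e-04  2.611e-01]
 [ 0.000e+00  0.000e+00  0.000e+00  1.000e+00]] [ 3.18063154e+01  3.46066248e+01  3.41354369e+01  8.93984053e+01
 -1.70283874e-02  1.17941180e+02]
```

View pics/w3.png

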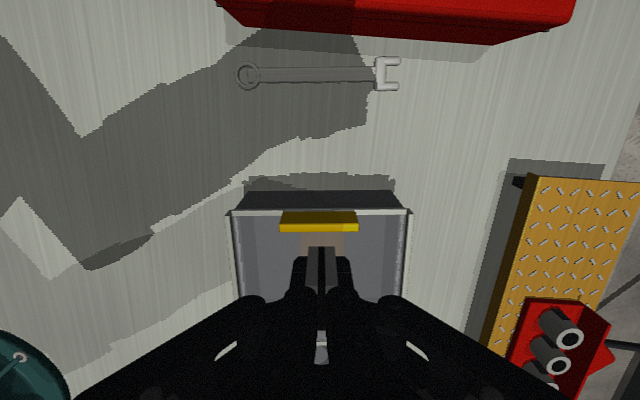

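```bash
python3 - <<'E'
from h import *
d=grab('wrist')
p=onz(d,(318.5,227.5),.125); print(p, onz(d,(278,227),.125),onz(d,(358,227),.125))
print([onz(d,q,.075).round(4) for q in ((230,213),(411,213))])
c=np.array([np.cos(np.radians(4)),np.sin(np.radians(4))]);y=np.array([-c[1],c[0]])
s=p[:2]+y*.030
print(row(down(4,1),(*s,.105)), y)
E
```

```text
[0.55449638 0.39767768 0.125     ] [0.51443663 0.39558993 0.125     ] [0.59352584 0.40077977 0.125     ]
[array([0.453, 0.387, 0.075]), array([0.6607, 0.4006, 0.075 ])]
[155.9, -1.9, 11.2, -0.0022, -0.0008, -0.002] [-0.06975647  0.99756405]
```

Request:
{"op": "apply_moves", "data": {
  "series": [
    [45,-1,5,0,0,0],
    [90,-2,9,0,0,0],
    [130,-2,11,-0.002,0,-0.002],
    [156,-2,11,-0.002,0,-0.002],
    [156,-2,11,-0.002,0,-0.002],
    [156,-2,20,-0.002,0,-0.002],
    [156,-2,35,-0.002,0,-0.002],
    [156,-2,55,-0.002,0,-0.002],
    [156,-2,75,-0.002,0,-0.002],
    [156,-2,95,-0.002,0,-0.002],
    [156,-2,115,-0.002,0,-0.002],
    [156,-2,135,-0.002,0,-0.002]
  ]
}}

```text
time_s: 4.95
eef_pos: [0.5611, 0.3024, 0.1057]
eef_rot: [133.2, 89.9, 47.2]
contact_force: [0.5, 2.9, 0.7]
opening: -0.001
```

```bash
python3 - <<'E'
from h import *
print(manip.state()); d=grab('wrist','w4')
E
```

```text
{'time_s': 4.95, 'q': array([ 2.09862401e+01,  2.92583157e+01, -8.88029380e-04,  6.06482498e+01,
        4.55793376e-02,  1.07009364e+02]), 'dq': array([-1.71380049e+01, -7.53358904e+00, -1.48209518e+01, -6.74769471e+00,
       -4.59379661e-04, -1.70188568e+01]), 'joint_efforts': array([  3.37863654, -81.72998428,  36.26478553,   1.15383435,
        -0.48678976,   0.66262219]), 'eef_pos': array([0.56110647, 0.30244621, 0.10565231]), 'eef_rot': array([133.22968582,  89.89683835,  47.20659824]), 'contact_force': array([0.50307323, 2.92599054, 0.73413363]), 'torque': array([ 0.36877421, -0.14514162,  0.04437289]), 'opening': -0.0008274706300308029}
```

View pics/w4.png

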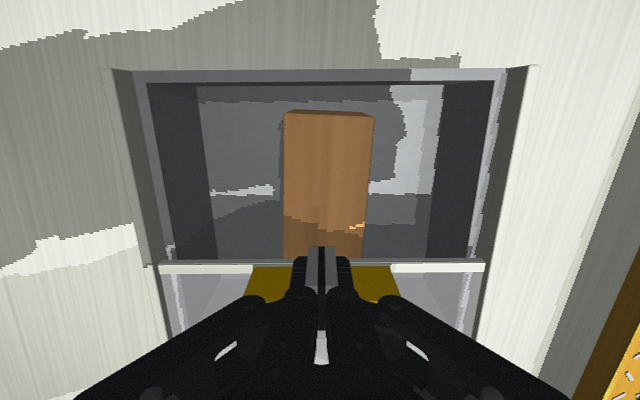

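The lid is sliding, with the handle moving at about 3 N. The block is visible at (285-375, 110-258). I'll push on to the stop.

Request:
{"op": "apply_moves", "data": {
  "series": [
    [0,0,15,0,0,0],
    [0,0,30,0,0,0],
    [0,0,42,0,0,0],
    [0,0,48,0,0,0],
    [0,0,51,0,0,0],
    [0,0,53,0,0,0]
  ]
}}

```text
time_s: 5.6
eef_pos: [0.5646, 0.2503, 0.1057]
eef_rot: [174.6, 89.6, 88.6]
contact_force: [-2.2, 35.9, -1.8]
opening: -0.0
```

Request:
{"op": "apply_moves", "data": {
  "series": [
    [0,0,-10,0,0,0],
    [-40,0,-25,0,0,0],
    [-85,0,-45,0,0,0],
    [-125,0,-70,0,0,0],
    [-125,0,-70,0,0,0],
    [-125,0,-70,0,0,0],
    [-125,0,-70,0,0,0]
  ],
  "jaw": 85
}}

```text
time_s: 6.3
eef_pos: [0.5592, 0.3186, 0.2299]
eef_rot: [-169.5, 89.6, 104.5]
contact_force: [0.3, 0.0, 0.8]
opening: 0.991
```

```bash
python3 - <<'E'
from h import *
d=grab('wrist','w5'); print(manip.state()['eef_pos'],manip.state()['eef_rot'],manip.state()['time_s'])
E
```

```text
[0.55921379 0.31844217 0.22978875] [-166.72868326   89.60057472  107.25962278] 6.35
```

View pics/w5.png

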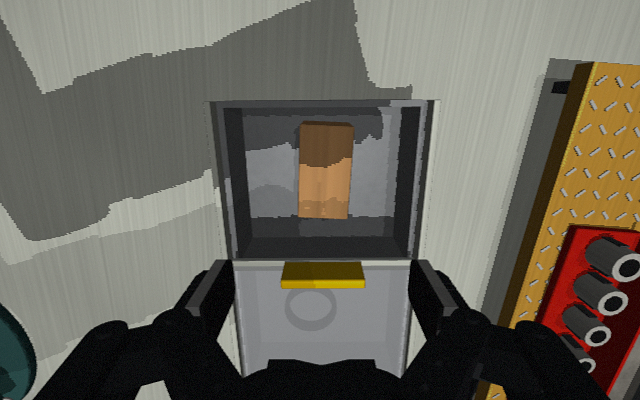

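```bash
python3 - <<'E'
from h import *
d=grab('wrist'); hsv=cv2.cvtColor(d['frame'],cv2.COLOR_RGB2HSV)[90:255,230:425]
m=cv2.inRange(hsv,(5,70,30),(20,255,255)); m=cv2.morphologyEx(m,cv2.MORPH_OPEN,np.ones((3,3)))
c=max(cv2.findContours(m,0,2)[0],key=cv2.contourArea)+[230,90]
ap=cv2.approxPolyDP(c,4,True)[:,0]; print(ap.tolist(),cv2.boundingRect(c))
crop(d,280,105,370,230,'w5b',5)
E
```

```text
[[305, 120], [300, 124], [298, 216], [347, 218], [354, 127], [348, 122]] (298, 120, 57, 99)
```

View pics/w5b.png

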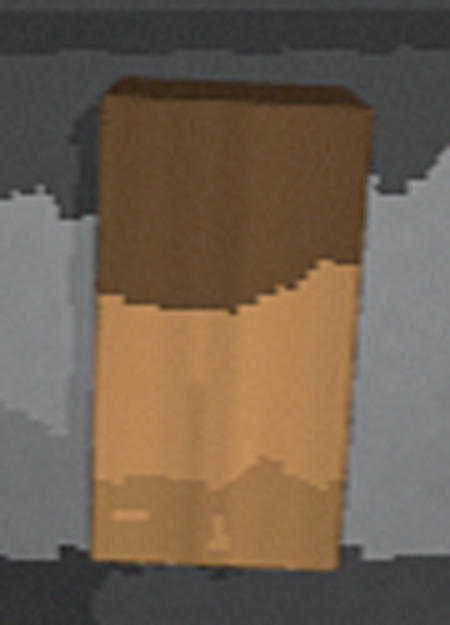

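```bash
python3 - <<'E'
from h import *
d=grab('wrist')
q=np.array([onz(d,p,.061)[:2] for p in((300.4,124.3),(354.2,126.8),(347.8,219),(298.4,217))]); print(q.round(4).tolist(),q.mean(0))
v=q[1]-q[0]+q[2]-q[3]; u=q[0]-q[3]+q[1]-q[2]; y=np.degrees(np.arctan2(-u[0],u[1])); print(np.linalg.norm(v)/2,np.linalg.norm(u)/2,'yaw',np.degrees(np.arctan2(v[1],v[0])),y)
c=q.mean(0)
print(row(down(y,1),(*c,.12)),row(down(y,1),(*c,.026)))
E
```

```text
[[0.5354, 0.3739], [0.5889, 0.3751], [0.592, 0.2764], [0.5379, 0.275]] [0.56357689 0.32510107]
0.053830783161051846 0.09884722433412323 yaw 1.4030323340222255 1.6267534281204892
[110.1, 4.8, -5.6, 0.041, -0.007, 0.0014] [204.1, 4.9, -4.9, 0.041, -0.007, 0.0014]
```

Request:
{"op": "apply_moves", "data": {
  "series": [
    [40,3,-3,0.02,-0.003,0],
    [80,5,-5,0.041,-0.007,0.001],
    [120,5,-5,0.041,-0.007,0.001],
    [160,5,-5,0.041,-0.007,0.001],
    [190,5,-5,0.041,-0.007,0.001],
    [208,5,-5,0.041,-0.007,0.001],
    [208,5,-5,0.041,-0.007,0.001],
    [208,5,-5,0.041,-0.007,0.001]
  ]
}}

```text
time_s: 7.25
eef_pos: [0.5636, 0.3249, 0.0224]
eef_rot: [-75.9, 90.0, -164.3]
contact_force: [-0.7, 0.5, 0.3]
opening: 0.993
```

Request:
{"op": "apply_moves", "data": {
  "jaw": 40,
  "series": [
    [0,0,0,0,0,0],
    [0,0,0,0,0,0],
    [0,0,0,0,0,0],
    [0,0,0,0,0,0],
    [0,0,0,0,0,0],
    [0,0,0,0,0,0]
  ]
}}

```text
time_s: 7.85
eef_pos: [0.5641, 0.3251, 0.0237]
eef_rot: [114.8, 89.9, 26.4]
contact_force: [-1.3, -0.5, 7.5]
opening: 0.637
```

Request:
{"op": "apply_moves", "data": {
  "series": [
    [-20,0,0,0,0,0],
    [-60,0,0,0,0,0],
    [-100,0,0,0,0,0],
    [-140,0,0,0,0,0],
    [-180,0,10,0,0,0],
    [-190,0,40,0,0,0],
    [-190,0,80,0,0,0],
    [-190,0,120,0,0,0],
    [-190,0,160,0,0,0],
    [-190,0,200,0,0,0],
    [-190,0,200,0,0,0]
  ]
}}

```text
time_s: 8.95
eef_pos: [0.5696, 0.1212, 0.2142]
eef_rot: [63.7, 89.9, -24.9]
contact_force: [0.8, 2.0, -3.4]
opening: 0.637
```

```bash
python3 - <<'E'
from h import *
print(manip.state()['opening'],manip.state()['q'])
print(row(down(7.1,1),(.581,-.0992,.22)))
E
```

```text
0.6373956998277632 [ 4.01356609e+00  2.10023880e+01  3.39662459e+00  7.23189782e+01
 -4.15187655e-02  9.26322167e+01]
[-5.7, 6.1, 220.6, -0.0998, 0.0007, -0.0013]
```

Request:
{"op": "apply_moves", "data": {
  "series": [
    [-6,2,40,-0.02,0,0],
    [-6,3,80,-0.04,0,0],
    [-6,4,120,-0.06,0,0],
    [-6,5,160,-0.08,0,0],
    [-6,6,200,-0.1,0,0],
    [-6,6,220,-0.1,0,0],
    [30,6,220,-0.1,0,0],
    [70,6,220,-0.1,0,0],
    [70,6,220,-0.1,0,0],
    [70,6,220,-0.1,0,0]
  ]
}}

```text
time_s: 9.95
eef_pos: [0.581, -0.0984, 0.1453]
eef_rot: [55.9, 89.9, -27.0]
contact_force: [-0.2, 0.3, -2.2]
opening: 0.637
```

```bash
python3 - <<'E'
from h import *
d=grab('wrist','w6');print(manip.state()['opening'],manip.state()['eef_pos'])
print(row(down(7.1,1),(.581,-.0992,.0715)))
E
```

```text
0.6353804954789527 [ 0.58173931 -0.09858413  0.14625846]
[74.8, -1.0, 0.4, 0.0006, 0.0015, -0.0029]
```

View pics/w6.png

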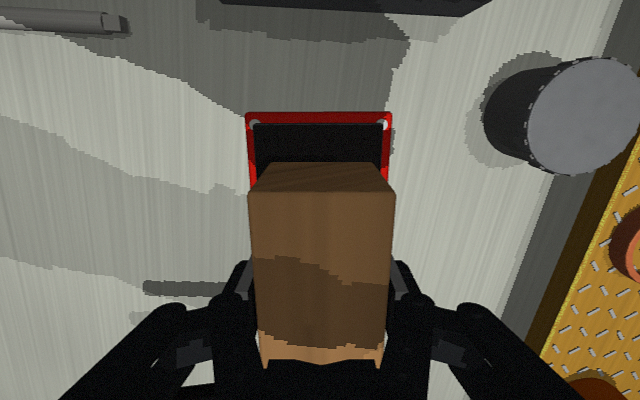

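```bash
python3 - <<'E'
from h import *
d=imaging.grab_frame('wrist'); M=np.linalg.inv(d['mount'])
for p in((.0177,-.0275,-.05),(.0177,.0275,-.05),(-.0373,-.0275,-.05),(-.0373,.0275,-.05)):
    c=M@np.append(p,1); q=d['mtx']@c[:3]; print(p,(q[:2]/q[2]).round(1))
crop(d,230,100,410,380,'w6b',2.1)
E
```

```text
(0.0177, -0.0275, -0.05) [267.8 161.3]
(0.0177, 0.0275, -0.05) [371.3 161.2]
(-0.0373, -0.0275, -0.05) [242.8 192.3]
(-0.0373, 0.0275, -0.05) [394.9 192.2]
```

View pics/w6b.png

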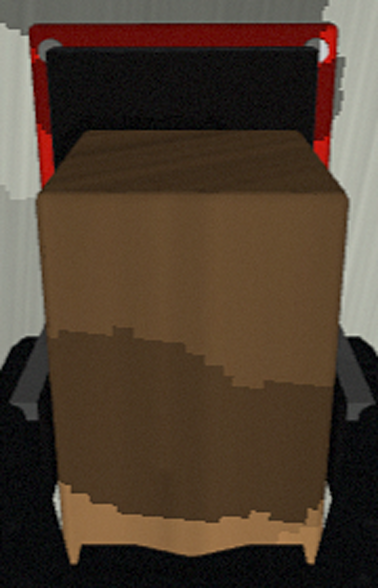

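The block sits in the grasp as expected: its edges at rows 163 and 192 against a predicted 161 and 192. Lowering it now.

Request:
{"op": "apply_moves", "data": {
  "series": [
    [25,-1,0,0,0,-0.003],
    [50,-1,0,0,0.001,-0.003],
    [65,-1,0,0,0.001,-0.003],
    [73,-1,0,0,0.001,-0.003],
    [77,-1,0,0,0.001,-0.003],
    [77,-1,0,0,0.001,-0.003],
    [77,-1,0,0,0.001,-0.003]
  ]
}}

```text
time_s: 10.75
eef_pos: [0.582, -0.0991, 0.0706]
eef_rot: [53.8, 89.8, -29.0]
contact_force: [-0.4, 0.1, -3.1]
opening: 0.638
```

Request:
{"op": "apply_moves", "data": {
  "series": [
    [1,0,0,0,0,0],
    [2,0,0,0,0,0],
    [2.5,0,0,0,0,0],
    [2.5,0,0,0,0,0]
  ]
}}

```text
time_s: 11.15
eef_pos: [0.582, -0.0991, 0.0681]
eef_rot: [54.5, 89.8, -28.3]
contact_force: [0.2, -0.2, -2.8]
opening: 0.638
```

Request:
{"op": "apply_moves", "data": {
  "series": [
    [1,0,0,0,0,0],
    [1,0,0,0,0,0]
  ]
}}

```text
time_s: 11.35
eef_pos: [0.5821, -0.0992, 0.0677]
eef_rot: [54.0, 89.8, -28.9]
contact_force: [-2.1, -0.4, 6.9]
opening: 0.638
```

Request:
{"op": "apply_moves", "data": {
  "jaw": 80,
  "series": [
    [0,0,0,0,0,0],
    [0,0,0,0,0,0],
    [0,0,0,0,0,0],
    [0,0,0,0,0,0],
    [0,0,0,0,0,0]
  ]
}}

```text
time_s: 11.85
eef_pos: [0.5821, -0.0992, 0.0677]
eef_rot: [53.4, 89.8, -29.5]
contact_force: [0.4, -0.2, -0.3]
opening: 0.936
```

Request:
{"op": "apply_moves", "data": {
  "series": [
    [-30,0,0,0,0,0],
    [-75,0,0,0,0,0],
    [-120,0,-10,0,0,0],
    [-160,0,-40,0,0,0],
    [-200,0,-60,0,0,0],
    [-200,0,-60,0,0,0],
    [-200,0,-60,0,0,0],
    [-200,0,-60,0,0,0]
  ]
}}

```text
time_s: 12.65
eef_pos: [0.5737, -0.0396, 0.2664]
eef_rot: [36.0, 89.9, -46.9]
contact_force: [-0.5, -0.4, -0.5]
opening: 0.94
```

```bash
python3 - <<'E'
from h import *
d=grab('wrist','w7');print(manip.state()['eef_pos'],manip.state()['time_s'],manip.state()['q'])
b=grab('side');crop(b,300,140,400,230,'si7',6)
b=grab('scene');crop(b,230,180,330,260,'sc7',6)
E
```

```text
[ 0.57365732 -0.03963754  0.26627976] 12.7 [-1.20408444e+01  1.97009734e+01  9.43751668e+00  7.96748508e+01
 -5.92901016e-02  7.08517037e+01]
```

View pics/w7.png

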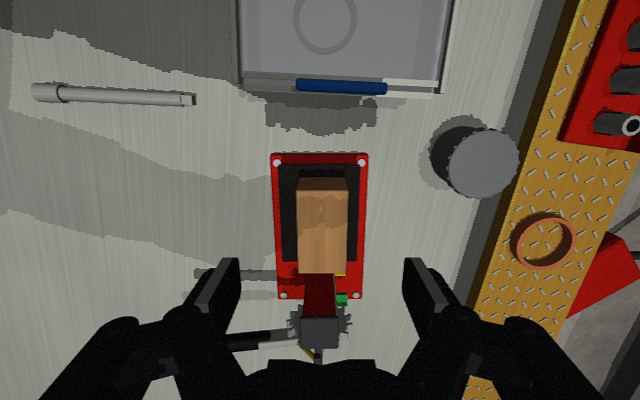

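View pics/si7.png

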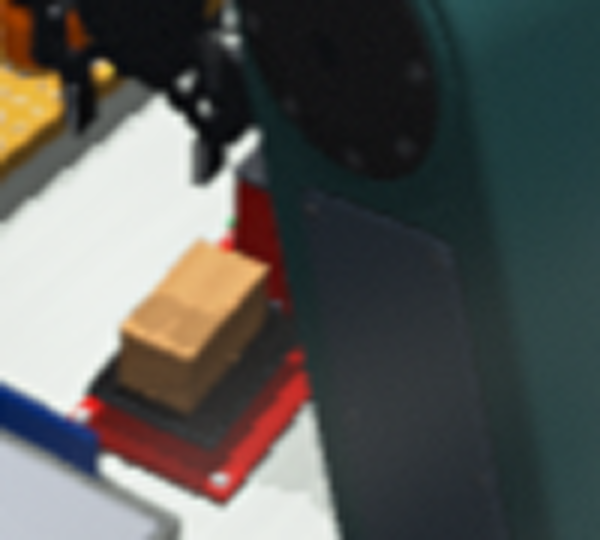

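View pics/sc7.png

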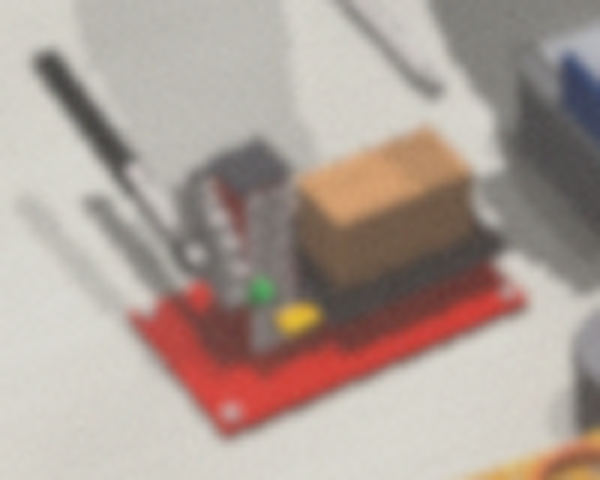

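The block stands flat on the platform. I'll check its centring numerically, then go and look at the lever.

```bash
python3 - <<'E'
from h import *
d=grab('wrist')
q=[onz(d,p,.105)[:2] for p in((296.5,190),(347,190.5))]; r=[onz(d,p,.05)[:2] for p in((300,178),(345,178))]
print(np.round(q,4).tolist(),np.mean(q,0),np.round(r,4).tolist(),np.mean(r,0),'expect',.5748,-.0496)
t=np.radians(7.1);x=np.array([np.cos(t),np.sin(t)]);y=np.array([-x[1],x[0]]);e=np.mean(q,0)-[.5810,-.0992]; print('pad-frame north edge',e@x,e@y)
print(row(down(7.1,1),(.47,-.18,.34)))
E
```

```text
[[0.5506, -0.0528], [0.6027, -0.0469]] [ 0.57664205 -0.04988161] [[0.5509, -0.0545], [0.6049, -0.0479]] [ 0.5778891  -0.05121391] expect 0.5748 -0.0496
pad-frame north edge 0.001771288578534105 0.04947886155445879
[-73.3, -120.2, 126.5, -0.0, 0.0014, -0.0011]
```

```bash
python3 - <<'E'
from h import *
print(row(down(7.1,1),(.48,-.07,.34)))
E
```

```text
[-73.4, -96.7, 18.6, -0.0, 0.0014, -0.0011]
```

Request:
{"op": "apply_moves", "data": {
  "series": [
    [-36,-48,9,0,0,0],
    [-73,-97,19,0,0.001,0],
    [-73,-97,19,0,0.001,0],
    [-73,-97,19,0,0.001,0],
    [-73,-97,19,0,0.001,0],
    [-73,-97,19,0,0.001,0]
  ]
}}

```text
time_s: 13.45
eef_pos: [0.4803, -0.0703, 0.3383]
eef_rot: [-143.0, 90.0, 134.1]
contact_force: [0.6, 0.5, 0.4]
opening: 0.941
```

```bash
python3 - <<'E'
from h import *
d=grab('wrist','w8');print(manip.state()['eef_pos'],manip.state()['dq'].round(1))
crop(d,230,200,420,350,'w8b',4)
b=grab('scene');crop(b,220,180,320,260,'sc8',6)
E
```

```text
[ 0.48029734 -0.0702085   0.33826115] [ 0.2 -0.1  0.2  0.2 -0.1 -0.1]
```

View pics/w8b.png

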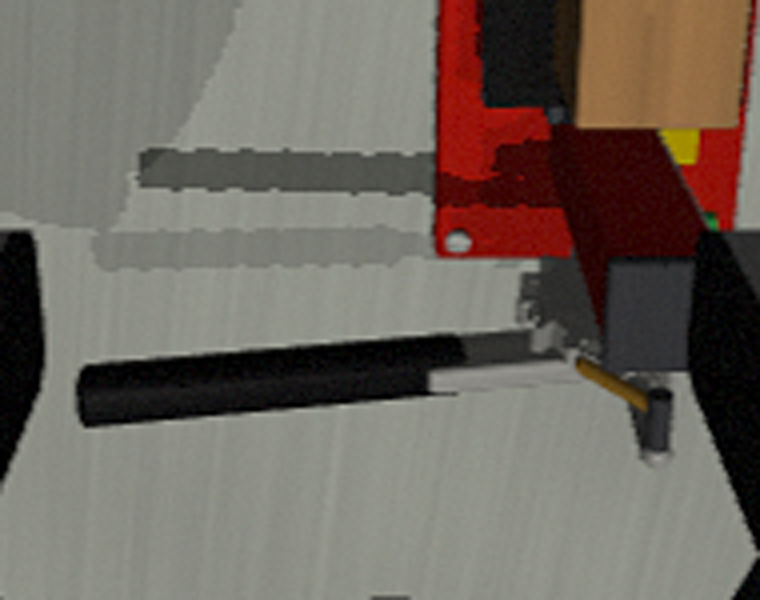

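View pics/sc8.png

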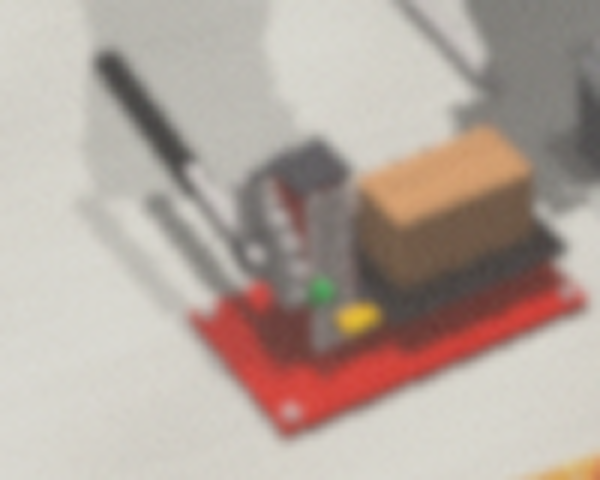

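```bash
python3 - <<'E'
from h import *
d=grab('wrist');s=grab('scene')
W=lambda x,y:(230+x/4,200+y/4); S=lambda x,y:(220+x/6,180+y/6)
col=np.array([.5923,-.1895]);t=np.radians(7.1);x=np.array([np.cos(t),np.sin(t)]);y=np.array([-x[1],x[0]])
P=[]
for a,b in((W(83,398),S(107,60)),(W(447,366),S(190,166))):
    p,e=tri(d,a,s,b); P.append(p); print(p.round(4),e.round(4),'lift', ((p[:2]-col)@x).round(4),((p[:2]-col)@y).round(4))
v=P[0]-P[1]; print(np.linalg.norm(v), 'ang', np.arctan2(v[2],-(v[:2]@x)))
# ray in plane lift y=const via wrist only
for ang in (0,):
  for uv in (W(83,398),W(447,366)):
    o,r=ray(d,uv)
    for yy in (-.04,-.045,-.05,-.055,-.06):
        k=(yy-(o[:2]-col)@y)/(r[:2]@y); p=o+k*r; print(yy,((p[:2]-col)@x).round(4),p[2].round(4))
E
```

```text
[ 0.4088 -0.2611  0.1269] 0.0034 lift -0.191 -0.0484
[ 0.5292 -0.2444  0.1183] 0.0076 lift -0.0694 -0.0467
0.12187099541764553 ang 0.07034958326141652
-0.04 -0.1887 0.1401
-0.045 -0.1905 0.1334
-0.05 -0.1924 0.1267
-0.055 -0.1942 0.1201
-0.06 -0.196 0.1134
-0.04 -0.0674 0.1227
-0.045 -0.0669 0.1157
-0.05 -0.0663 0.1086
-0.055 -0.0658 0.1016
-0.06 -0.0652 0.0946
```

```bash
cat >> h.py <<'E'
col=np.array([.5923,-.1895]);t_=np.radians(7.1);lx=np.array([np.cos(t_),np.sin(t_),0]);ly=np.array([-lx[1],lx[0],0]);lz=np.array([0,0,1.])
H=np.array([*col,.1])-.0475*ly
def lev(a,back=0.,r=.165,H=H):
    n=-np.sin(a)*lx-np.cos(a)*lz; R=np.stack([n,ly,np.cross(n,ly)],1)
    g=H+r*(-np.cos(a)*lx+np.sin(a)*lz); return R,g+n*(manip.grasp_offset-back)
E
python3 - <<'E'
from h import *
print(H, lev(.14)); print(row(*lev(.14,.12)))
E
```

```text
[ 0.59817107 -0.23663577  0.1       ] (array([[-0.13847309, -0.12360148,  0.98262296],
       [-0.01724774,  0.99233194,  0.12239216],
       [-0.990216  ,  0.        , -0.13954311]]), array([ 0.43344884, -0.25715301,  0.10450757]))
[115.4, -52.8, 179.7, -1.5675, 0.1097, -0.1099]
```

Request:
{"op": "apply_moves", "data": {
  "jaw": 60,
  "series": [
    [5,-5,30,-0.14,0.01,-0.01],
    [15,-10,60,-0.28,0.02,-0.02],
    [25,-15,90,-0.43,0.03,-0.03],
    [35,-25,120,-0.57,0.04,-0.04],
    [50,-35,150,-0.71,0.05,-0.05],
    [65,-45,170,-0.85,0.06,-0.06],
    [80,-53,180,-0.99,0.07,-0.07],
    [90,-53,180,-1.13,0.08,-0.08],
    [100,-53,180,-1.28,0.09,-0.09],
    [110,-53,180,-1.42,0.1,-0.1],
    [115,-53,180,-1.567,0.11,-0.11],
    [115,-53,180,-1.567,0.11,-0.11]
  ]
}}

```text
time_s: 14.85
eef_pos: [0.4499, -0.2549, 0.2227]
eef_rot: [179.4, 81.9, -173.4]
contact_force: [-0.3, 0.1, 0.7]
opening: 0.704
```

Request:
{"op": "apply_moves", "data": {
  "series": [
    [0,0,0,0,0,0],
    [0,0,0,0,0,0]
  ]
}}

```text
time_s: 15.05
eef_pos: [0.4501, -0.255, 0.2227]
eef_rot: [179.5, 81.9, -173.4]
contact_force: [-0.3, -0.0, 0.4]
opening: 0.703
```

```bash
python3 - <<'E'
from h import *
d=grab('wrist','w9');print(manip.state()['eef_pos'],manip.state()['q'].round(1),manip.state()['time_s'])
print(row(*lev(.14,.12)))
E
```

```text
[ 0.45003381 -0.25499571  0.22280816] [-35.6  19.2   1.4  78.2  -5.4 -42.4] 15.1
[-0.5, -0.1, -0.1, 0.0001, -0.0014, -0.0012]
```

View pics/w9.png

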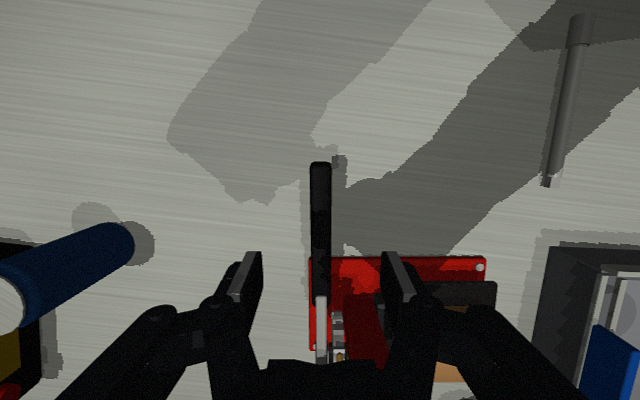

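```bash
python3 - <<'E'
from h import *
d=grab('wrist')
for a in (-.05,0,.05,.1,.15,.2,.3,.45):
    u=-np.cos(a)*lx+np.sin(a)*lz; w=np.sin(a)*lx+np.cos(a)*lz
    print(a,[proj(d,H+r*u+h*w).round(1).tolist() for r,h in((.195,.008),(.195,-.008),(.06,.008),(.165,.008))])
    print('   bar width px',np.linalg.norm(proj(d,H+.195*u+.008*w+.009*ly)-proj(d,H+.195*u+.008*w-.009*ly)))
crop(d,290,150,360,370,'w9b',2.7)
E
```

```text
-0.05 [[320.5, 158.9], [320.5, 158.8], [320.7, 300.9], [320.6, 192.1]]
   bar width px 20.02167054994925
0 [[320.5, 159.7], [320.5, 158.7], [320.7, 302.9], [320.6, 193.8]]
   bar width px 20.739473946128964
0.05 [[320.5, 161.2], [320.5, 159.1], [320.7, 305.0], [320.5, 196.1]]
   bar width px 21.501446580391217
0.1 [[320.5, 163.3], [320.5, 160.2], [320.7, 307.2], [320.5, 199.0]]
   bar width px 22.30949840015044
0.15 [[320.5, 166.3], [320.5, 161.9], [320.7, 309.7], [320.5, 202.6]]
   bar width px 23.165406089075645
0.2 [[320.5, 170.1], [320.5, 164.3], [320.7, 312.3], [320.5, 206.9]]
   bar width px 24.070739260594873
0.3 [[320.5, 180.7], [320.5, 171.7], [320.7, 318.0], [320.5, 217.8]]
   bar width px 26.034359097513356
0.45 [[320.4, 205.3], [320.5, 190.4], [320.7, 327.7], [320.5, 240.7]]
   bar width px 29.366032078634046
```

View pics/w9b.png

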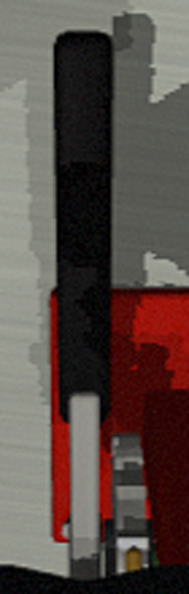

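```bash
python3 - <<'E'
from h import *
for b in (.12,.06,0.0):print(row(*lev(.09,b)))
E
```

```text
[7.9, -0.1, -4.9, 0.0006, -0.0513, -0.0011]
[67.9, -0.1, -1.8, 0.0006, -0.0513, -0.0011]
[127.8, -0.2, 1.3, 0.0006, -0.0513, -0.0011]
```

Request:
{"op": "apply_moves", "data": {
  "series": [
    [35,0,-4,0,-0.05,0],
    [68,0,-2,0,-0.05,0],
    [98,0,0,0,-0.05,0],
    [118,0,1,0,-0.05,0],
    [128,0,1,0,-0.05,0],
    [128,0,1,0,-0.05,0],
    [128,0,1,0,-0.05,0]
  ]
}}

```text
time_s: 15.85
eef_pos: [0.4335, -0.2574, 0.0969]
eef_rot: [179.7, 84.8, -173.2]
contact_force: [-0.2, -0.3, 0.3]
opening: 0.703
```

Request:
{"op": "apply_moves", "data": {
  "jaw": 5,
  "series": [
    [0,0,0,0,0,0],
    [0,0,0,0,0,0],
    [0,0,0,0,0,0],
    [0,0,0,0,0,0],
    [0,0,0,0,0,0],
    [0,0,0,0,0,0]
  ]
}}

```text
time_s: 16.45
eef_pos: [0.4338, -0.2575, 0.097]
eef_rot: [179.9, 84.8, -172.9]
contact_force: [2.2, 0.7, 1.8]
opening: 0.199
```

```bash
python3 - <<'E'
from h import *
d=grab('wrist','w10');print(manip.state()['eef_pos'],manip.state()['q'].round(1),manip.state()['contact_force'])
T=tool(); g=T[:3,3]-T[:3,0]*manip.grasp_offset; print('tool pitch a',np.arctan2(-T[:3,0]@lx,-T[2,0]), 'grip a',np.arctan2((g-H)[2],-(g-H)@lx), (g-H)@ly)
for a in(.2,.3,.43): print(a,row(*lev(a)))
E
```

```text
[ 0.43378172 -0.25746437  0.09700629] [-37.9  20.4 -17.   56.3  -3.6 -44.9] [1.980821   0.33551915 1.33938367]
tool pitch a 0.09005849191988508 grip a 0.09500860426350366 -0.0003519298353089005
0.2 [-17.4, 0.4, -1.3, 0.0, 0.1099, -0.0001]
0.3 [-34.0, 0.4, -0.5, 0.0, 0.2099, -0.0001]
0.43 [-55.3, 0.4, 3.0, 0.0, 0.3399, -0.0001]
```

View pics/w10.png

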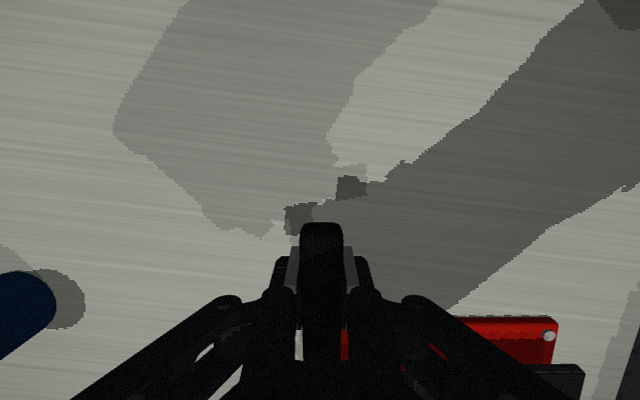

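The lever is gripped (opening 17 mm, bar 18 mm). Raising it first.

```bash
python3 - <<'E'
from h import *
for a in np.arange(.14,.43,.05): print(round(a,2),row(*lev(a)))
E
```

```text
0.14 [-7.4, 0.4, -1.0, 0.0, 0.0499, -0.0001]
0.19 [-15.7, 0.4, -1.3, 0.0, 0.0999, -0.0001]
0.24 [-24.0, 0.4, -1.2, 0.0, 0.1499, -0.0001]
0.29 [-32.3, 0.4, -0.7, 0.0, 0.1999, -0.0001]
0.34 [-40.6, 0.4, 0.3, 0.0, 0.2499, -0.0001]
0.39 [-48.8, 0.4, 1.6, 0.0, 0.2999, -0.0001]
```

Request:
{"op": "apply_moves", "data": {
  "series": [
    [-4,0,-0.5,0,0.025,0],
    [-8,0,-1,0,0.05,0],
    [-16,0,-1,0,0.1,0],
    [-24,0,-1,0,0.15,0],
    [-32,0,-0.5,0,0.2,0],
    [-41,0,0,0,0.25,0],
    [-49,0,1.5,0,0.3,0],
    [-53,0,2.5,0,0.325,0],
    [-53,0,2.5,0,0.325,0],
    [-53,0,2.5,0,0.325,0]
  ]
}}

```text
time_s: 17.5
eef_pos: [0.4405, -0.2565, 0.148]
eef_rot: [179.8, 66.1, -173.1]
contact_force: [-3.0, -3.7, -18.4]
opening: 0.199
```

```bash
cat >m2.py <<'E'
from h import *
import sys
s=manip.state();print(s['eef_pos'].round(4),s['q'].round(1),s['contact_force'].round(1),s['opening'],s['time_s'])
T=tool(); g=T[:3,3]-T[:3,0]*manip.grasp_offset; print('tool pitch a',np.arctan2(-T[:3,0]@lx,-T[2,0]), 'grip a',np.arctan2((g-H)[2],-(g-H)@lx),'r',np.hypot((g-H)[2],(g-H)@lx), (g-H)@ly)
d=grab('scene'); crop(d,255,200,315,260,sys.argv[1],8)
hsv=cv2.cvtColor(d['frame'],cv2.COLOR_RGB2HSV)[200:260,255:315]
for nm,lo,hi in(('yellow',(20,110,90),(34,255,255)),('green',(40,70,40),(85,255,255))):
    m=cv2.inRange(hsv,lo,hi); k,l,st,c=cv2.connectedComponentsWithStats(m); i=1+np.argmax(st[1:,4]) if k>1 else 0
    print(nm,st[i].tolist(),(c[i]+[255,200]).round(2))
E
python3 m2.py sc11
python3 - <<'E'
from h import *
for a in np.arange(.40,-.2,-.05): print(round(a,2),row(*lev(a)))
E
```

```text
[ 0.4405 -0.2565  0.148 ] [-31.3  30.3   3.6  82.5 -14.5 -35.9] [ -3.   -3.7 -18.4] 0.19864712579912636 17.5
tool pitch a 0.41760567508079527 grip a 0.4062675760250454 r 0.1647697499811405 -0.00024992205460995666
yellow [22, 31, 6, 4, 15] [279.33 232.47]
green [17, 28, 2, 2, 3] [272.67 228.67]
0.4 [1.0, 0.2, 0.1, 0.0004, -0.0173, -0.0017]
0.35 [9.2, 0.2, 1.4, 0.0004, -0.0673, -0.0017]
0.3 [17.3, 0.2, 3.1, 0.0003, -0.1173, -0.0017]
0.25 [25.4, 0.2, 5.2, 0.0003, -0.1673, -0.0017]
0.2 [33.3, 0.1, 7.7, 0.0003, -0.2173, -0.0017]
0.15 [41.1, 0.1, 10.6, 0.0002, -0.2673, -0.0017]
0.1 [48.7, 0.1, 13.8, 0.0002, -0.3173, -0.0017]
0.05 [56.2, 0.1, 17.5, 0.0001, -0.3673, -0.0018]
0.0 [63.4, 0.1, 21.5, 0.0001, -0.4173, -0.0018]
-0.05 [70.5, 0.1, 25.9, 0.0, -0.4673, -0.0018]
-0.1 [77.3, 0.1, 30.6, 0.0, -0.5173, -0.0018]
-0.15 [83.9, 0.0, 35.7, -0.0, -0.5673, -0.0018]
-0.2 [90.2, 0.0, 41.0, -0.0001, -0.6173, -0.0018]
```

View pics/sc11.png

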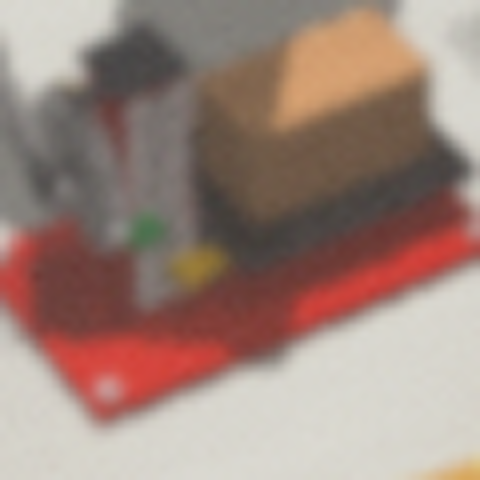

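```bash
python3 - <<'E'
from h import *
d=grab('scene'); c3=np.array([*col,0])
for n,uv in(('y',(279.6,233.3)),('g',(273.4,228.8))):
    o,r=ray(d,uv)
    for X in(.018,.026,.034):
        k=(X-(o-c3)@lx)/(r@lx); p=o+k*r; print(n,X,'y',((p-c3)@ly).round(4),'z',p[2].round(4))
T=np.array([[.001,.9976,.0686,.5491],[.0003,.0686,-.9976,.0984],[-1,.0011,-.0002,.42],[0,0,0,1]])
w=imaging.grab_frame('wrist'); w['c2w']=T@w['mount']
C=lambda x,y:(240+x/3,150+y/3)
print('tri g',tri(w,C(322,476),d,(273.4,228.8)),'y',tri(w,C(319,414),d,(279.6,233.3)))
for p in (tri(w,C(322,476),d,(273.4,228.8))[0],tri(w,C(319,414),d,(279.6,233.3))[0]): print((p-c3)@lx,(p-c3)@ly,p[2])
E
```

```text
y 0.018 y 0.0148 z 0.028
y 0.026 y 0.0105 z 0.0363
y 0.034 y 0.0063 z 0.0447
g 0.018 y -0.0102 z 0.0632
g 0.026 y -0.0143 z 0.0713
g 0.034 y -0.0184 z 0.0794
tri g (array([ 0.62118263, -0.20173982,  0.07349833]), np.float64(0.0018379735414278398)) y (array([ 0.61983786, -0.17811477,  0.04052291]), np.float64(0.002424590325155395))
0.02714829434929001 -0.015715901057218196 0.07349832627106326
0.02873392492832311 0.007894207219774645 0.040522906934781944
```

Marker is about 33-35 mm above the pointer, so about three strokes. First stroke down.

Request:
{"op": "apply_moves", "data": {
  "series": [
    [5,0,1,0,-0.04,0],
    [13,0,2,0,-0.092,0],
    [21,0,4,0,-0.142,0],
    [29,0,6.5,0,-0.192,0],
    [37,0,9,0,-0.242,0],
    [45,0,12,0,-0.292,0],
    [52.5,0,15.5,0,-0.342,0],
    [60,0,19.5,0,-0.392,0],
    [67,0,23.5,0,-0.442,0],
    [74,0,28,0,-0.492,0],
    [80.5,0,33,0,-0.542,0],
    [85,0,36.5,0,-0.577,0]
  ]
}}

```text
time_s: 18.85
eef_pos: [0.4397, -0.2567, 0.0558]
eef_rot: [0.3, 80.7, 7.4]
contact_force: [2.6, 0.6, 5.1]
opening: 0.201
```

Request:
{"op": "apply_moves", "data": {
  "series": [
    [0,0,0,0,0,0],
    [0,0,0,0,0,0]
  ]
}}

```text
time_s: 19.05
eef_pos: [0.4397, -0.2567, 0.0561]
eef_rot: [0.3, 80.7, 7.4]
contact_force: [1.7, -0.2, 0.3]
opening: 0.2
```

```bash
python3 m2.py sc12; python3 - <<'E'
from h import *
for a in np.arange(-.15,.43,.05): print(round(a,2),row(*lev(a)))
E
```

```text
[ 0.4397 -0.2567  0.0561] [-43.6  16.6 -31.3  36.2   7.2 -50.3] [ 1.7 -0.2  0.3] 0.20035704209340904 19.05
tool pitch a -0.16266646593432338 grip a -0.15495054714955128 r 0.164757620671551 -0.00034271602053557494
yellow [21, 29, 8, 6, 31] [279.19 231.58]
green [17, 27, 3, 3, 8] [273.12 228.12]
-0.15 [-0.8, 0.3, -0.5, -0.0005, 0.0122, -0.0007]
-0.1 [-9.1, 0.3, -1.1, -0.0005, 0.0622, -0.0007]
-0.05 [-17.4, 0.3, -1.3, -0.0004, 0.1122, -0.0007]
0.0 [-25.7, 0.3, -1.1, -0.0004, 0.1622, -0.0007]
0.05 [-34.0, 0.3, -0.5, -0.0004, 0.2122, -0.0007]
0.1 [-42.2, 0.3, 0.5, -0.0004, 0.2622, -0.0007]
0.15 [-50.4, 0.3, 2.0, -0.0004, 0.3122, -0.0008]
0.2 [-58.5, 0.3, 3.8, -0.0004, 0.3622, -0.0008]
0.25 [-66.5, 0.4, 6.1, -0.0003, 0.4122, -0.0008]
0.3 [-74.4, 0.4, 8.7, -0.0003, 0.4622, -0.0008]
0.35 [-82.1, 0.4, 11.8, -0.0003, 0.5122, -0.0008]
0.4 [-89.7, 0.4, 15.2, -0.0003, 0.5622, -0.0008]
```

View pics/sc12.png

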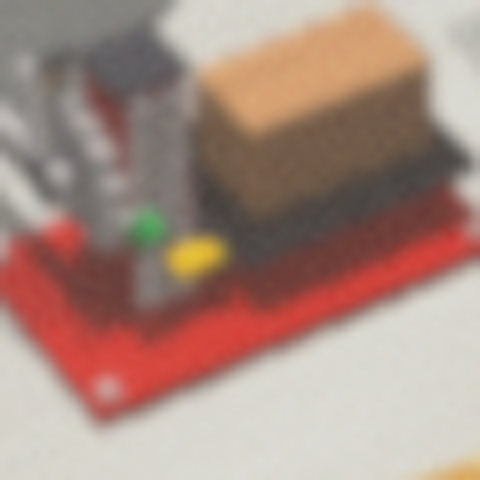

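Request:
{"op": "apply_moves", "data": {
  "series": [
    [-9,0.3,-1,0,0.062,0],
    [-17.5,0.3,-1.3,0,0.112,0],
    [-26,0.3,-1,0,0.162,0],
    [-34,0.3,-0.5,0,0.212,0],
    [-42,0.3,0.5,0,0.262,0],
    [-50.5,0.3,2,0,0.312,0],
    [-58.5,0.3,4,0,0.362,0],
    [-66.5,0.3,6,0,0.412,0],
    [-74.5,0.4,9,0,0.462,0],
    [-82,0.4,12,0,0.512,0],
    [-88,0.4,14.5,0,0.55,0],
    [-88,0.4,14.5,0,0.55,0]
  ]
}}

```text
time_s: 20.3
eef_pos: [0.44, -0.2566, 0.1453]
eef_rot: [180.0, 67.6, -172.9]
contact_force: [-1.9, -3.5, 1.8]
opening: 0.202
```

```bash
python3 m2.py sc13; python3 - <<'E'
from h import *
for a in np.arange(.35,-.2,-.05): print(round(a,2),row(*lev(a)))
E
```

```text
[ 0.44   -0.2566  0.1453] [-31.7  29.3   2.   80.5 -13.8 -36.7] [-1.9 -3.5  1.8] 0.2018743804771701 20.3
tool pitch a 0.39086476986036894 grip a 0.3900556799387162 r 0.1646643046244965 -0.0002472250080531191
yellow [22, 30, 6, 4, 18] [279.22 231.56]
green [17, 28, 2, 2, 3] [272.67 228.67]
0.35 [6.4, 0.2, 0.5, 0.0008, -0.0389, 0.0001]
0.3 [14.6, 0.2, 2.0, 0.0008, -0.0889, 0.0001]
0.25 [22.7, 0.2, 3.8, 0.0008, -0.1389, 0.0001]
0.2 [30.7, 0.2, 6.1, 0.0008, -0.1889, 0.0001]
0.15 [38.5, 0.2, 8.8, 0.0008, -0.2389, 0.0]
0.1 [46.2, 0.2, 11.8, 0.0008, -0.2889, 0.0]
0.05 [53.8, 0.2, 15.3, 0.0008, -0.3389, 0.0]
0.0 [61.2, 0.2, 19.1, 0.0008, -0.3889, -0.0]
-0.05 [68.3, 0.2, 23.3, 0.0008, -0.4389, -0.0]
-0.1 [75.3, 0.2, 27.8, 0.0008, -0.4889, -0.0001]
-0.15 [82.0, 0.2, 32.7, 0.0008, -0.5389, -0.0001]
```

Request:
{"op": "apply_moves", "data": {
  "series": [
    [6.5,0.2,0.5,0,-0.04,0],
    [14.5,0.2,2,0,-0.089,0],
    [22.5,0.2,4,0,-0.139,0],
    [30.5,0.2,6,0,-0.189,0],
    [38.5,0.2,9,0,-0.239,0],
    [46,0.2,12,0,-0.289,0],
    [54,0.2,15.5,0,-0.339,0],
    [61,0.2,19,0,-0.389,0],
    [68.5,0.2,23.5,0,-0.439,0],
    [75.5,0.2,28,0,-0.489,0],
    [82,0.2,32.5,0,-0.539,0],
    [84,0.2,34,0,-0.554,0]
  ]
}}

```text
time_s: 21.55
eef_pos: [0.44, -0.2567, 0.055]
eef_rot: [-0.4, 80.3, 6.7]
contact_force: [5.0, -0.4, 6.5]
opening: 0.197
```

```bash
python3 m2.py sc14; python3 - <<'E'
from h import *
d=grab('wrist','w14')
E
```

```text
[ 0.44   -0.2567  0.055 ] [-43.7  16.6 -31.7  35.5   7.5 -50.4] [ 5.  -0.4  6.5] 0.19719587521067503 21.55
tool pitch a -0.16987940536197874 grip a -0.16205401533503008 r 0.1647544798247346 -0.0003176966580626149
yellow [21, 27, 7, 6, 30] [279.  229.5]
green [17, 27, 4, 3, 10] [273.2 228. ]
```

View pics/sc14.png

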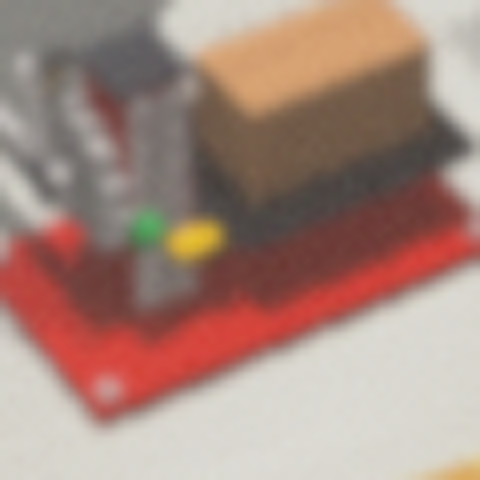

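View pics/w14.png

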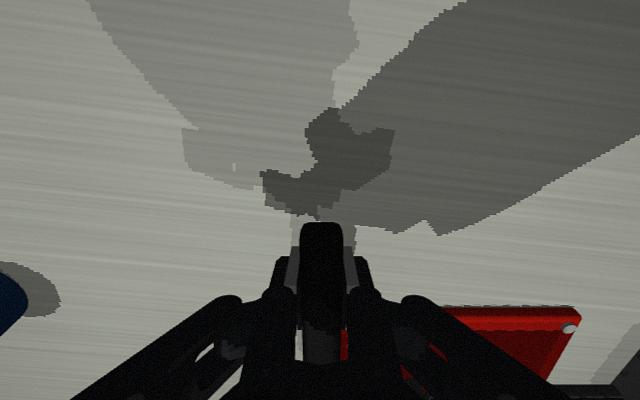

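```bash
cat > m3.py <<'E'
from h import *
d=grab('scene'); c3=np.array([*col,0])
im=d['frame'].astype(float)
def z(uv,X=.026):
    o,r=ray(d,uv); k=(X-(o-c3)@lx)/(r@lx); p=o+k*r; return p[2]*1000,(p-c3)@ly*1000
# soft-weight centroids
R,G,B=im[...,0],im[...,1],im[...,2]
reg=np.zeros(R.shape,bool); reg[215:245,264:292]=1
for n,w in(('y',np.clip(np.minimum(R,G)-B-35-np.clip(R-G-60,0,None)*2,0,None)),('g',np.clip(G-np.maximum(R,B)-12,0,None))):
    w=w*reg; v,u=np.mgrid[:400,:640]; m=((u*w).sum()/w.sum(),(v*w).sum()/w.sum()); print(n,np.round(m,2),np.round(z(m),1),w.sum().round())
for yy,zz in ((10,40),(10,50.5)): print(proj(d,c3+lx*.026+ly*yy/1e3+lz*zz/1e3))
E
python3 m3.py; python3 - <<'E'
E
```

```text
y [278.8  229.59] [56.4  8. ] 1640.0
g [273.   227.95] [ 76.2 -15.7] 522.0
[279.44044917 232.62915282]
[279.33390201 230.55967555]
```

The full stroke gave 2.1 px, about 10.5 mm. About 20 mm is left, so one more full stroke is safe.

Request:
{"op": "apply_moves", "data": {
  "series": [
    [-9,0.3,-1,0,0.062,0],
    [-17.5,0.3,-1.3,0,0.112,0],
    [-26,0.3,-1,0,0.162,0],
    [-34,0.3,-0.5,0,0.212,0],
    [-42,0.3,0.5,0,0.262,0],
    [-50.5,0.3,2,0,0.312,0],
    [-58.5,0.3,4,0,0.362,0],
    [-66.5,0.3,6,0,0.412,0],
    [-74.5,0.4,9,0,0.462,0],
    [-82,0.4,12,0,0.512,0],
    [-89,0.4,15,0,0.557,0],
    [-89,0.4,15,0,0.557,0]
  ]
}}

```text
time_s: 22.9
eef_pos: [0.4401, -0.2566, 0.1454]
eef_rot: [-179.7, 67.6, -172.5]
contact_force: [-1.1, -5.2, 1.7]
opening: 0.205
```

Request:
{"op": "apply_moves", "data": {
  "series": [
    [6.5,0,0.5,0,-0.04,0],
    [14.5,0,2,0,-0.089,0],
    [22.5,0,4,0,-0.139,0],
    [30.5,0,6,0,-0.189,0],
    [38.5,0,9,0,-0.239,0],
    [46,0,12,0,-0.289,0],
    [54,0,15.5,0,-0.339,0],
    [61,0,19,0,-0.389,0],
    [68.5,0,23.5,0,-0.439,0],
    [75.5,0,28,0,-0.489,0],
    [82,0,32.5,0,-0.539,0],
    [84,0,34,0,-0.554,0]
  ]
}}

```text
time_s: 24.1
eef_pos: [0.4399, -0.2567, 0.0552]
eef_rot: [-0.9, 80.4, 6.3]
contact_force: [5.6, 2.4, 5.9]
opening: 0.203
```

```bash
python3 m2.py sc15; python3 m3.py
```

```text
[ 0.4399 -0.2567  0.0552] [-43.6  16.6 -31.6  35.6   7.3 -50.4] [5.6 2.4 5.9] 0.20296408752212758 24.1
tool pitch a -0.16752889534789137 grip a -0.1605333740577814 r 0.1647747248273591 -0.00031902217327020994
yellow [21, 25, 7, 6, 29] [278.93 227.59]
green [17, 27, 3, 3, 8] [273.12 228.12]
y [278.64 227.65] [66.3  7.7] 1703.0
g [273.01 227.98] [ 76.1 -15.6] 438.0
[279.44044917 232.62915282]
[279.33390201 230.55967555]
```

View pics/sc15.png

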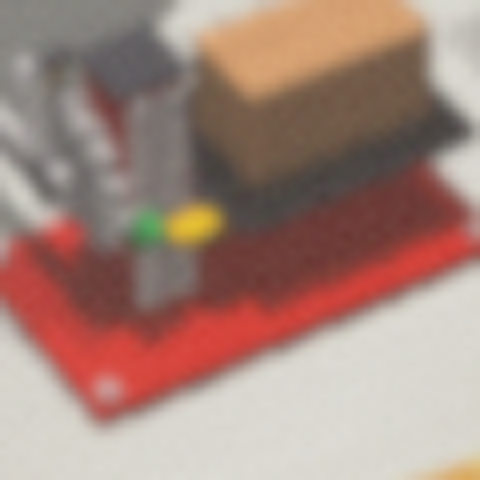

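About 7-10 mm is left by the two estimates. I'll stop the last stroke a little short, for about 8.7 mm.

Request:
{"op": "apply_moves", "data": {
  "series": [
    [-9,0.3,-1,0,0.062,0],
    [-17.5,0.3,-1.3,0,0.112,0],
    [-26,0.3,-1,0,0.162,0],
    [-34,0.3,-0.5,0,0.212,0],
    [-42,0.3,0.5,0,0.262,0],
    [-50.5,0.3,2,0,0.312,0],
    [-58.5,0.3,4,0,0.362,0],
    [-66.5,0.3,6,0,0.412,0],
    [-74.5,0.4,9,0,0.462,0],
    [-82,0.4,12,0,0.512,0],
    [-89,0.4,15,0,0.557,0],
    [-89,0.4,15,0,0.557,0]
  ]
}}

```text
time_s: 25.4
eef_pos: [0.4401, -0.2566, 0.1457]
eef_rot: [-179.5, 67.5, -172.3]
contact_force: [-0.5, -7.4, 2.1]
opening: 0.202
```

Request:
{"op": "apply_moves", "data": {
  "series": [
    [6.5,0,0.5,0,-0.04,0],
    [14.5,0,2,0,-0.089,0],
    [22.5,0,4,0,-0.139,0],
    [30.5,0,6,0,-0.189,0],
    [38.5,0,9,0,-0.239,0],
    [46,0,12,0,-0.289,0],
    [54,0,15.5,0,-0.339,0],
    [61,0,19,0,-0.389,0],
    [68.5,0,23.5,0,-0.439,0],
    [74,0,27,0,-0.48,0],
    [74,0,27,0,-0.48,0]
  ]
}}

```text
time_s: 26.5
eef_pos: [0.437, -0.2571, 0.0672]
eef_rot: [-2.4, 84.8, 4.8]
contact_force: [5.6, 1.9, 2.7]
opening: 0.199
```

```bash
python3 m2.py sc16; python3 m3.py
```

```text
[ 0.437  -0.2571  0.0672] [-41.9  17.2 -27.5  41.6   3.8 -49. ] [5.6 1.9 2.7] 0.1993440860641366 26.5
tool pitch a -0.0914001067923835 grip a -0.0862116848988528 r 0.16480483651126981 -0.00036307653901456664
yellow [20, 24, 8, 5, 30] [278.73 225.9 ]
green [17, 26, 4, 4, 12] [273.42 227.92]
y [278.5 225.9] [75.1  7.5] 1604.0
g [273. 228.] [ 76.  -15.7] 494.0
[279.44044917 232.62915282]
[279.33390201 230.55967555]
```

View pics/sc16.png

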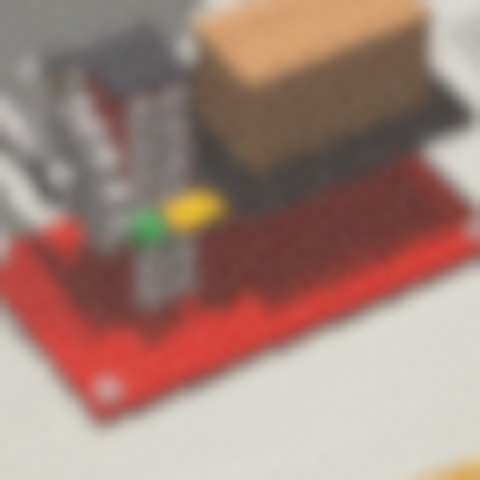

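The line from green to yellow has slope -0.38, against -0.41 for the plate edge, and the heights read 76.0 and 75.1 mm. They're level. Now I'll let go of the lever and back away.

Request:
{"op": "apply_moves", "data": {
  "jaw": 55,
  "series": [
    [0,0,0,0,0,0],
    [0,0,0,0,0,0],
    [0,0,0,0,0,0],
    [0,0,0,0,0,0],
    [0,0,0,0,0,0]
  ]
}}

```text
time_s: 27.1
eef_pos: [0.4369, -0.2571, 0.0673]
eef_rot: [-2.3, 84.9, 4.9]
contact_force: [0.6, 0.1, -0.3]
opening: 0.647
```

Request:
{"op": "apply_moves", "data": {
  "series": [
    [-20,0,0,0,0,0],
    [-50,0,0,0,0,0],
    [-90,0,0,0,0,0],
    [-130,0,0,0,0,0],
    [-170,0,-20,0,0,0],
    [-210,0,-50,0,0,0],
    [-210,0,-50,0,0,0],
    [-210,0,-50,0,0,0],
    [-210,0,-50,0,0,0]
  ]
}}

```text
time_s: 28.0
eef_pos: [0.369, -0.2647, 0.2711]
eef_rot: [-1.6, 84.9, 5.6]
contact_force: [-0.1, 0.5, -0.5]
opening: 0.645
```

```bash
python3 m2.py sc17; python3 m3.py; python3 - <<'E'
from h import *
grab('wrist','w17'); d=grab('scene','scn17'); print(manip.state()['dq'].round(1), row(down(7.1,1),(.575,.02,.40)))
E
```

```text
[ 0.369  -0.2647  0.2711] [-48.6   4.9  -9.7  72.4   4.1 -55.8] [-0.1  0.5 -0.5] 0.6452887135320415 28.0
tool pitch a -0.08856544735783509 grip a 0.6841908744301546 r 0.3001427067674218 0.00048566320479556343
yellow [20, 24, 8, 5, 29] [278.72 225.83]
green [17, 26, 4, 4, 11] [273.27 227.82]
y [278.48 225.87] [75.2  7.4] 1531.0
g [273.03 227.99] [ 76.  -15.6] 479.0
[279.44044917 232.62915282]
[279.33390201 230.55967555]
[-0.2 -0.2  0.3  0.1  0.   0. ] [-107.7, 255.9, 250.9, 1.5731, 0.0711, -0.0677]
```

View pics/w17.png

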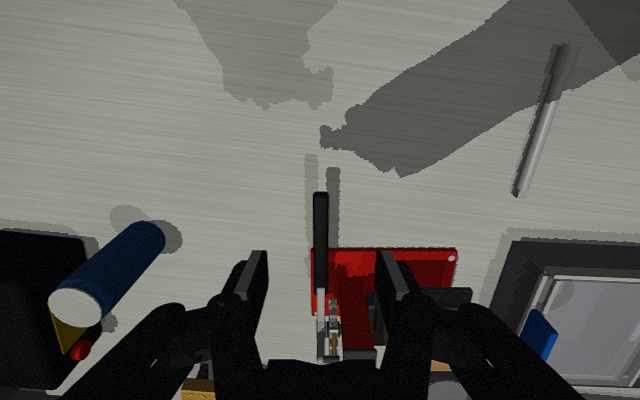

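View pics/scn17.png

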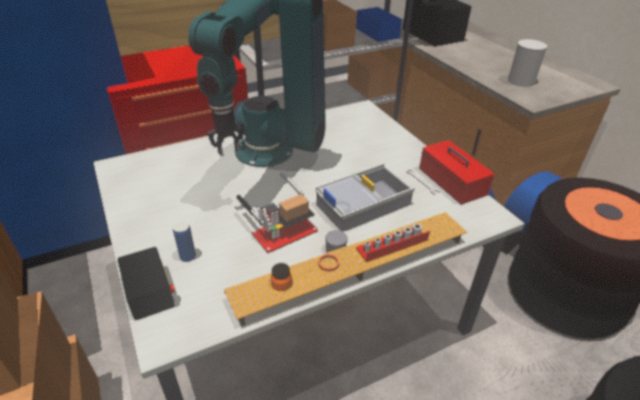

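The robot is clear of everything. I'll take one more independent wrist view of the pointer, marker and block.

Request:
{"op": "apply_moves", "data": {
  "series": [
    [-30,10,20,0.14,0.006,-0.006],
    [-60,30,40,0.28,0.012,-0.012],
    [-90,50,60,0.42,0.02,-0.02],
    [-107,80,90,0.56,0.025,-0.025],
    [-107,110,120,0.7,0.03,-0.03],
    [-107,140,150,0.84,0.04,-0.04],
    [-107,170,180,0.98,0.045,-0.045],
    [-107,200,210,1.12,0.05,-0.05],
    [-107,230,230,1.27,0.06,-0.06],
    [-107,256,251,1.42,0.065,-0.065],
    [-107,256,251,1.57,0.071,-0.068],
    [-107,256,251,1.57,0.071,-0.068]
  ]
}}

```text
time_s: 29.4
eef_pos: [0.576, 0.0214, 0.3979]
eef_rot: [-99.2, 89.9, 177.9]
contact_force: [-0.4, -0.6, 0.5]
opening: 0.645
```

Request:
{"op": "apply_moves", "data": {
  "series": [
    [0,0,0,0,0,0],
    [0,0,0,0,0,0],
    [0,0,0,0,0,0]
  ]
}}

```text
time_s: 29.7
eef_pos: [0.576, 0.0214, 0.3978]
eef_rot: [-99.6, 89.9, 177.5]
contact_force: [-0.6, -0.6, 0.3]
opening: 0.644
```

```bash
python3 - <<'E'
from h import *
d=grab('wrist','w18'); print(manip.state()['dq'].round(1),manip.state()['eef_pos'],manip.state()['time_s'])
crop(d,250,170,390,320,'w18b',4)
E
```

```text
[-0.2 -0.2  0.1  0.   0.   0.3] [0.57594473 0.02138414 0.39790204] 29.75
```

View pics/w18b.png

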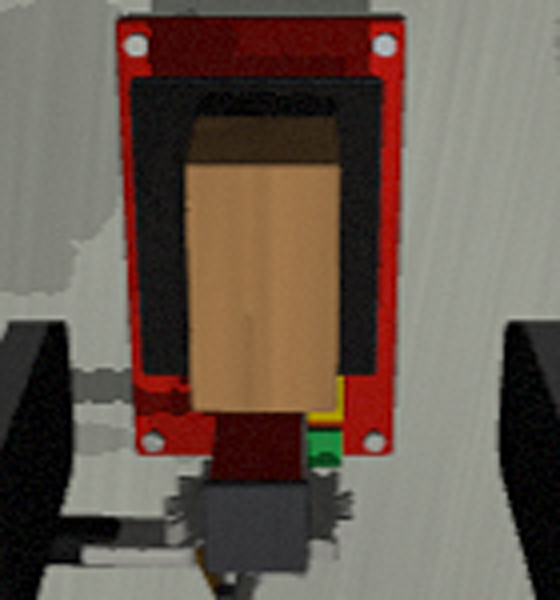

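```bash
python3 - <<'E'
from h import *
d=grab('wrist'); s=grab('scene'); C=lambda x,y:(250+x/4,170+y/4); c3=np.array([*col,0])
for dz in (.030,.0345,.038):
  B=np.array([onz(d,C(*p),.105+dz) for p in((185,163),(340,163),(338,411),(192,411))]); P=np.array([onz(d,C(*p),.05+dz) for p in((131,79),(382,77),(377,375),(143,376))])
  e=(B.mean(0)-P.mean(0)); print(dz,'blk-plat',e@lx,e@ly,'sizes',np.linalg.norm(B[1]-B[0]),np.linalg.norm(B[0]-B[3]),np.linalg.norm(P[1]-P[0]),np.linalg.norm(P[0]-P[3]))
v=B[0]-B[3]+B[1]-B[2]; print('blk yaw',np.degrees(np.arctan2(-v[0],v[1])))
y,_=tri(d,C(328,397),s,(278.5,225.9)); g,_=tri(d,C(324,452),s,(273,228)); print('y',y.round(4),(y-c3)@lx,(y-c3)@ly,'g',g.round(4),(g-c3)@lx,(g-c3)@ly)
# front edges (top-face south edge hidden); ray/plane check for y-side boundary
E
```

```text
0.03 blk-plat 0.0032494603704433214 0.001252939988666793 sizes 0.05481248721312535 0.10080447112657671 0.09844599735833175 0.13253048590701377
0.0345 blk-plat 0.0032289366852480354 0.0015118007466579 sizes 0.054205297671855376 0.09968780184748849 0.09748549867400672 0.13123743834020116
0.038 blk-plat 0.0032129738189848075 0.0017131368917621661 sizes 0.053733039139756446 0.09881928129708653 0.09673844414175414 0.13023173467712473
blk yaw 7.287998056186671
y [ 0.6191 -0.1784  0.0758] 0.027968453931147854 0.007657443705027967 g [ 0.6218 -0.203   0.0782] 0.02759632956742324 -0.017032335840753816
```

```bash
python3 -c "
from workcell import manip
s=manip.state();print(s['time_s'],s['contact_force'].round(1));print(manip.close_job())"
```

```text
29.85 [-0.9 -0.5 -0.3]
the job is handed in; nothing more can be done
None
```

I handed the job in at about 30 s of the 72 s allowed, with the robot clear of everything. No verdict is reported back, so this rests on my own checks.

**What I did:**
- I slid the yellow-handled lid to its stop. The push peaked at about 36 N there, close to the 40 N limit.
- I lifted the block out and laid it on the platform.
- I gripped the lever and pumped one partial stroke (about 5 mm), two full ones, and a final one stopped short on purpose (about 8.7 mm). Then I let go and backed off.

**Last checks:**
- **Block:** it lies flat, about 3 mm (x) and 1.5 mm (y) from the platform's centre. Its yaw is 7.3° against the lift's 7.1°.
- **Pointer and marker:** the scene camera put the pointer 0.8 mm below the marker; combining it with the wrist camera gave 2.4 mm below. The two disagree by about 1.6 mm, but both are within the 6 mm allowed.
- **Marker:** it stayed at the same image position throughout.
- **Other objects:** nothing else was touched. In the last scene image the tin, wrench and can looked to be where they started, but I did not measure them. I did not check the ring again after sliding the lid over it.

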